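# Make up a purifier cartridge on its spindle

### The job

Make up the solvent purifier cartridge on the upright spindle of its holder. Take the black dust cap off the spindle and stand it upright on the bench out of the way; then put on first the thick white spacer ring flat on the holder, then every steel frit ring that is lying on the bench, then the steel barrel, collar down, which you have to pull sideways out of its spring clip, and last the aluminium cap pressed or set fully home over the top of the barrel. Everything must end seated and upright on the spindle; the other things on the bench should stay where they are.

Things in the scene. Friction and masses are not known exactly. Their poses are not given: they have to be found in the camera images.
- holder: fixed aluminium holder: round flange 96 mm across and 15 mm high, with an upright steel spindle in its centre, 19 mm thick, standing 58 mm above the flange (top at 73 mm above the bench), its last 8 mm tapering to 10 mm. Origin at the centre of the underside, on the bench; it does not move in a run.
- seat (a point): point on the spindle's axis at the top face of the flange (15 mm above the bench), where the spacer sits; z up.
- dustcap: loose black plastic dust cap, a plain cylinder 36 mm across and 72 mm tall, 0.06 kg, closed on top, open below with a 25 mm bore 60 mm deep. It starts loosely over the spindle, covering it, its underside on the flange, and lifts straight off. Origin at the centre of its underside; z is its axis, up.
- spacer: loose white plastic ring, 46 mm outer diameter, 25 mm bore, 14 mm thick, 0.06 kg, lying flat on the bench. Origin at the centre of its underside; z is its axis.
- frit1: loose steel frit ring, 58 mm outer diameter, 25 mm bore, 8 mm thick, about 0.09 kg, lying flat on the bench; 2 to 4 such rings are present, the state gives None for an absent one; all are alike. Origin at the centre of its underside; z is its axis.
- frit2: loose steel frit ring, 58 mm outer diameter, 25 mm bore, 8 mm thick, about 0.09 kg, lying flat on the bench; 2 to 4 such rings are present, the state gives None for an absent one; all are alike. Origin at the centre of its underside; z is its axis.
- frit3: loose steel frit ring, 58 mm outer diameter, 25 mm bore, 8 mm thick, about 0.09 kg, lying flat on the bench; 2 to 4 such rings are present, the state gives None for an absent one; all are alike. Origin at the centre of its underside; z is its axis.
- frit4: loose steel frit ring, 58 mm outer diameter, 25 mm bore, 8 mm thick, about 0.09 kg, lying flat on the bench; 2 to 4 such rings are present, the state gives None for an absent one; all are alike. Origin at the centre of its underside; z is its axis.
- barrel: loose steel tube 100 mm tall, 40 mm outer diameter, 25 mm bore right through, with a collar 52 mm across round its lowest 20 mm; 0.3 kg. It starts upright, collar down, in the clip, its underside 8 mm above the bench. Origin at the centre of its underside; z along its axis, up.
- barrel_top (a point): centre of the barrel's upper end, 100 mm above its origin along its axis.
- cap: loose aluminium cap, 55 mm tall, 0.13 kg: a downward-open skirt 58 mm outer, 46 mm inner diameter and 20 mm deep, a 10 mm top above it, and on that a grip knob 36 mm across and 25 mm high (30 to 55 mm above the cap's underside). It stands on its skirt on the bench. Origin at the centre of its underside; seated, this lies 20 mm below the barrel's top end.
- clipstand: fixed stand: foot plate 130 x 80 x 8 mm (from -53 to +77 mm along its x), a post (35 to 49 mm on the +x side) and a steel spring clip. Nothing of it is higher than 58 mm. Origin on the bench under the axis of the clipped barrel; the clip's mouth opens towards the stand's own -x. It does not move in a run.
- clip (a point): centre of the C-shaped clip, 45 mm above the stand's origin, axes as the stand's. Two jaws hold the barrel 36 to 54 mm above the bench, above its collar, which stops it being lifted out (at most 8 mm up). Pulled level along the stand's -x it resists with roughly 10 N, the jaws spread and snap past; barrel and collar are clear of the jaws after about 60 mm.
- amber: bystander, leave it where it is: amber glass solvent bottle, 72 mm across, 160 mm tall, standing
- beaker: bystander, leave it where it is: open glass beaker, 68 mm across, 60 mm tall
- driver: bystander, leave it where it is: screwdriver lying on the bench
- wrench: bystander, leave it where it is: open-end wrench lying on the bench
- vialbox: bystander, leave it where it is: cardboard vial box 90 x 70 x 45 mm
- jar: bystander, leave it where it is: small jar with black cap, 56 mm across, 70 mm tall
Mind the look-alikes: they are no part of the job. Leave any blue or purple look-alike of the barrel alone.

How it is judged:
By the outcome, as a careful person would: the job done as asked, in the order asked, and still so for the second after the job is handed in, with the robot touching nothing.
Of frit1, frit2, frit3, frit4 only 2 to 4 are there at a start; the rules pass over those that are not, and their reading is None.
At some moment in a run one of spacer, cap, frit1, frit2, frit3, frit4 may be knocked a few centimetres aside while the robot is not near it.
It also fails if it takes over 210 s, if anything falls off the work surface, if the arm or the gripper's body presses on something with over 40 N, if the wrist force passes 120 N, or if a joint passes its speed limit or range.

### The arm

A 6-joint arm with a two-finger parallel gripper is mounted at the origin on the work surface. World frame = base frame: x ahead of the robot, y to its left, z up, the work surface at z = 0. Lengths are in m, angles in degrees, forces in N, time in s.
With the tool pointing down it reaches from about 0.4 to 0.825 m from the base axis. Payload 7 kg.
Tool frame: the origin (TCP) lies on the centre line of the jaws, within the pads' length; the fingertips stand 8 mm ahead of it and the grasp point (between the pads) lies 11 mm behind it; z points along the fingers, y is the line along which they close (so a half turn about z gives the same grasp; the last joint's range is limited). The gripper opens to 88 mm and grips with 3 to 60 N. Pads are 19 mm wide; open, the fingers measure 130 mm over their backs; the gripper's body (78 mm by 193 mm) begins 47 mm behind the grasp point.
Start: joints at [82.168, 20.546, 0.682, 0, -70.136, -16.507], TCP at [0.278, 0.615, 0.235] pointing down, gripper open.
Joint ranges: [-176.03, 176.03], [-82.01, 121.73], [-58.28, 71.71], [-173.87, 95.51], [-174.79, -0.11], [-173.66, 173.66]. Speed limits (degrees/s): [136.94, 136.94, 172.46, 180, 180, 180].

### API

Orientations are given as [roll, pitch, yaw] about the fixed x, y, z axes, in that order (R = Rz(yaw) Ry(pitch) Rx(roll)).
In Python, from plant import r gives the robot as it stands.
- The arm moves only by the tool carry_out, never from a script. Its argument "targets" is a list of rows, each a list of 6 numbers: the shift along the tool's x, y, z scaled (see below), then the turn, a rotation vector about the tool's x, y, z scaled (see below). A call has 1 to 5 rows; each row shifts and turns the commanded pose from where the row before left it, along the tool's axes as they then stand; what a row does not reach is not made up. The controller multiplies each number of a shift by 0.5 m and each number of a turn by 60 degrees. A row lasts 1/8 s, in which the tool goes at most 62.5 mm and 10.7 degrees, less where a joint would pass 70% of its speed; a pose out of reach is approached as far as the arm can. A call with a number of a shift or a turn outside -1 to 1 is refused whole. A call with a gripper value outside its range is refused whole. "hand" is the opening, from 0 (shut) to 1 (fully open), set as the call begins (left out, the last holds). The fingers move at their own pace and stop on an object; "squeeze" is the grip in N (left out, the last holds). Time passes only in rows, so rows that do not move let the fingers close. It gives the time, the measured TCP pose, the force, the opening and the grip force at its end, in the units of the state.
- r.get_state(): the state, without advancing time (a new reading comes with each control period).
- r.capture(name): name is "scene" or "top" or "wrist"; returns the picture (384x512x3 uint8, red, green, blue); there is no depth.
- r.camera_info(name): a dict with "K" (3x3 intrinsics, pixels), "eye" and "attitude" of the camera in the world. Camera axes: x right, y down, z forward; pixel columns grow to the right and rows downward; lengths in m; the calibration is good to about 2 mm. A picture is of the moment at which its call begins: read the wrist's pose just before it. camera_info takes no time and is no camera call; for the wrist camera it gives the pose at the moment of the call.
- r.close_job(): hands the job in; it is judged then, once.
The state is a dict: "time_s": time; "joints": joint angles; "qd": joint speeds; "joint_torque": joint torques, N m; "tcp_pos": TCP position; "eef_rot": TCP orientation; "contact_force": force on the tool from outside, world axes, zero at the start; "moment": the same for the moment, N m; "gripper_width": finger opening in m; "gripper_force": force on a finger pad.
Only numpy, scipy, OpenCV 4.12 (cv2) and the standard library are available. Lean on these libraries where they do the work, as an engineer would, in place of code of your own. Each camera call takes 0.05 s, during which the arm holds its last target. There are 200 camera calls.

## Working session

There is one attempt and no reset: what is moved stays moved. The work goes in short steps, Python scripts to look and compute and a tool call to move; the robot and the scene stay as the last step left them, time stands still between calls to the robot, and variables do not carry over. Pictures are saved under pics/ and viewed, at most 14 in all, crops included, and the job is handed in when it is done.

Besides the shell and the picture viewer there is one more tool, called after "Request:" as name(argument=value, ...), one argument or row to a line, values as JSON. carry_out: Moves the arm, as the interface text tells. Its arguments: {"type":"object","properties":{"targets":{"type":"array","items":{"type":"array","items":{"type":"number","minimum":-1,"maximum":1}}},"hand":{"type":"number"},"squeeze":{"type":"number"}},"required":["targets"]}

```bash
ls; mkdir -p pics; cat > h.py <<'E'
import numpy as np, cv2
from plant import r
from scipy.spatial.transform import Rotation as R
def snap(cam,name,crop=None,scale=1):
    info=r.camera_info(cam); im=r.capture(cam)
    cv2.imwrite(f'pics/{name}_full.png',im[:,:,::-1])
    if crop: x0,y0,x1,y1=crop; im=im[y0:y1,x0:x1]
    if scale!=1: im=cv2.resize(im,None,fx=scale,fy=scale,interpolation=cv2.INTER_CUBIC)
    cv2.imwrite(f'pics/{name}.png',im[:,:,::-1]); return info
def rot(info):
    a=np.array(info['attitude'],float)
    return a if a.shape==(3,3) else (R.from_euler('xyz',a,degrees=True).as_matrix() if a.size==3 else R.from_quat(a).as_matrix())
def px2w(info,u,v,z):
    d=rot(info)@np.linalg.inv(np.array(info['K']))@np.array([u,v,1.]); e=np.array(info['eye'])
    return e+d*(z-e[2])/d[2]
def w2px(info,p):
    q=np.array(info['K'])@(rot(info).T@(np.array(p)-np.array(info['eye']))); return q[:2]/q[2]
E
python3 - <<'E'
from h import *
for c in ('scene','top','wrist'):
    print(c,snap(c,c+'0',scale=1.5))
print(r.get_state())
E
```

```text
pics
scene {'K': array([[490.96667206,   0.        , 255.29435509],
       [  0.        , 490.96667206, 194.15059924],
       [  0.        ,   0.        ,   1.        ]]), 'eye': array([ 1.23113971, -0.53387472,  1.12488901]), 'attitude': array([-139.34592082,    0.65781174,   48.92116512])}
top {'K': array([[496.5342368 ,   0.        , 250.52028481],
       [  0.        , 496.5342368 , 195.89063853],
       [  0.        ,   0.        ,   1.        ]]), 'eye': array([0.28638579, 0.03238043, 1.52614536]), 'attitude': array([-169.90245176,   -1.00458596,  -88.95337227])}
wrist {'K': array([[292.96665404,   0.        , 257.54409139],
       [  0.        , 292.96665404, 193.83501507],
       [  0.        ,   0.        ,   1.        ]]), 'eye': array([0.35634256, 0.57857428, 0.38369725]), 'attitude': array([ 1.61940051e+02, -5.65376969e-02, -1.14332939e+02])}
{'time_s': 0.15, 'joints': array([ 8.21662200e+01,  2.05821141e+01,  6.45615296e-01, -1.35017219e-02,
       -7.01352693e+01, -1.65064107e+01]), 'qd': array([-0.01921232, -0.09850958,  0.16156664,  0.05894615, -0.02097663,
       -0.03509754]), 'joint_torque': array([-1.00508623e-03, -5.83272564e+01,  2.93290937e+01,  7.00107113e+00,
        8.80707172e-03, -1.05452950e-04]), 'tcp_pos': array([0.27809154, 0.61466264, 0.23383866]), 'eef_rot': array([ 1.79927583e+02, -8.22158248e-03, -2.43447814e+01]), 'contact_force': array([-0.09042362, -0.15660864, -0.15831252]), 'moment': array([0.01782278, 0.01242857, 0.02885626]), 'gripper_force': 0.0, 'gripper_width': 0.08775956172112878}
```

View pics/top0.png

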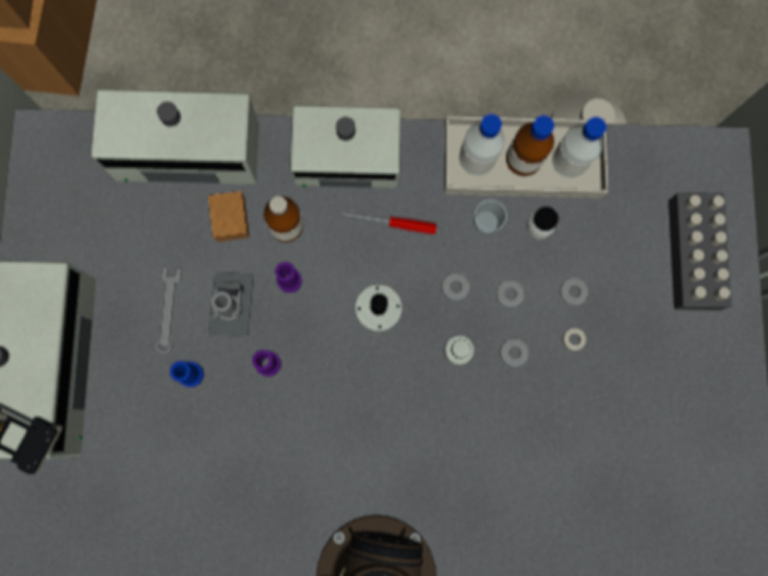

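View pics/scene0.png

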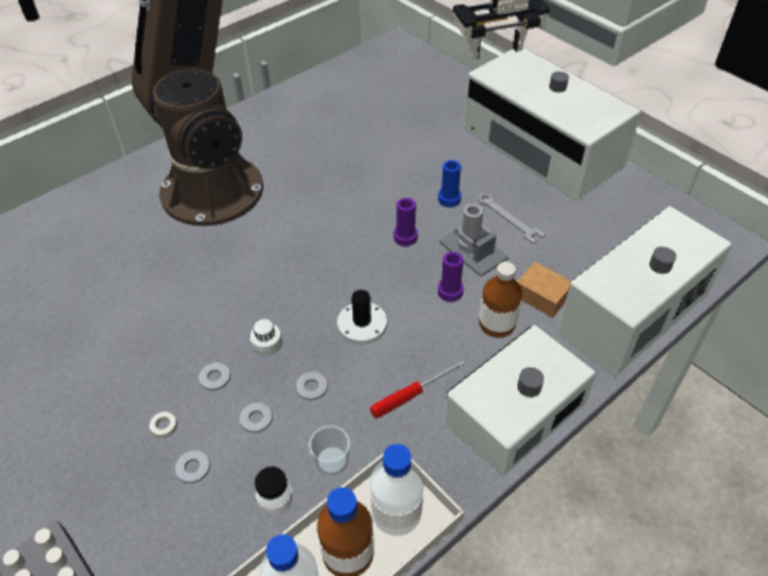

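Top view (1.5x px): dust cap on holder (379,307). Frits at (456,287), (510,294), (574,291) and (515,352), so four. White spacer (575,339), cap (460,350), clip stand with the grey barrel (226,300). The lookalikes are purple at (288,277) and (266,362), and blue at (186,373). The grey one in the clip is the barrel meant.

```bash
python3 - <<'E'
from h import *
i=r.camera_info('top'); 
for n,u,v,z in [('holderflange',379,308,.015),('f1',456,287,.008),('f2',510,294,.008),('f3',574,291,.008),('f4',515,352,.008),('spacer',575,339,.014),('cap',460,348,.045),('barrel',222,300,.1),('purp1',288,277,.05),('purp2',266,362,.05),('amber',283,215,.1),('beaker',490,216,.05),('jar',544,220,.06)]:
    print(n,px2w(i,u/1.5,v/1.5,z).round(3))
a=cv2.imread('pics/top0_full.png')[165:265,105:205]; b=cv2.imread('pics/scene0_full.png')[120:220,270:370]
cv2.imwrite('pics/clipcrop.png',cv2.resize(np.hstack([a,b]),None,fx=4,fy=4,interpolation=cv2.INTER_CUBIC))
E
```

```text
holderflange [0.527 0.004 0.015]
f1 [ 0.575 -0.156  0.008]
f2 [ 0.563 -0.268  0.008]
f3 [ 0.572 -0.402  0.008]
f4 [ 0.442 -0.277  0.008]
spacer [ 0.471 -0.399  0.014]
cap [ 0.444 -0.159  0.045]
barrel [0.522 0.309 0.1  ]
purp1 [0.58  0.189 0.05 ]
purp2 [0.408 0.226 0.05 ]
amber [0.695 0.198 0.1  ]
beaker [ 0.717 -0.221  0.05 ]
jar [ 0.709 -0.33   0.06 ]
```

View pics/clipcrop.png

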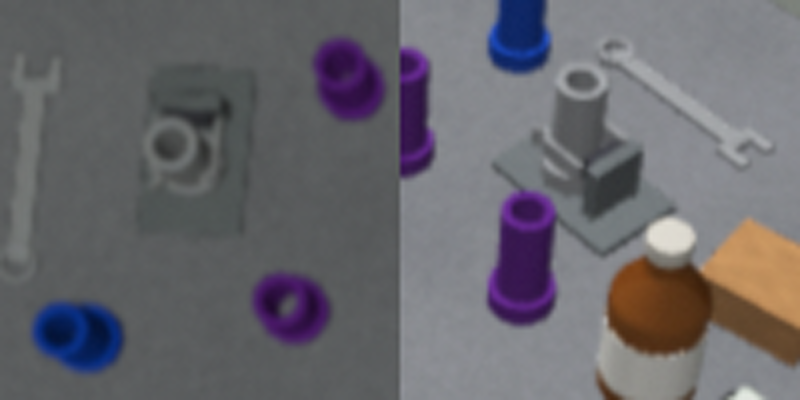

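Post is on the far (+x) side, so the mouth opens towards the robot (about -x). Moving to yaw 0 over the holder.

Request:
carry_out(
  targets=[
    [0,0,0,0,0,-0.135],
    [0,0,0,0,0,-0.135],
    [0,0,0,0,0,-0.135],
    [0.045,0.11,0,0,0,0],
    [0.045,0.11,0,0,0,0],
  ],
  hand=1,
)

```text
time_s: 0.78
tcp_pos: [0.3232, 0.5037, 0.2337]
eef_rot: [179.9, 0.0, 0.0]
contact_force: [0.7, 0.1, 0.1]
gripper_width: 0.0876
gripper_force: 0.0
```

Request:
carry_out(
  targets=[
    [0.045,0.11,0,0,0,0],
    [0.045,0.11,0,0,0,0],
    [0.045,0.11,0,0,0,0],
    [0.045,0.11,0,0,0,0],
    [0.045,0.11,0,0,0,0],
  ],
)

```text
time_s: 1.4
tcp_pos: [0.4357, 0.228, 0.2347]
eef_rot: [-180.0, -0.0, -0.0]
contact_force: [1.0, 0.8, 0.4]
gripper_width: 0.0873
gripper_force: 0.0
```

Request:
carry_out(
  targets=[
    [0.045,0.11,0,0,0,0],
    [0.045,0.11,0,0,0,0],
    [0.045,0.11,0,0,0,0],
    [0.045,0.11,0,0,0,0],
    [0,0,0,0,0,0],
  ],
)

```text
time_s: 2.02
tcp_pos: [0.5258, 0.0063, 0.234]
eef_rot: [180.0, 0.1, -0.3]
contact_force: [-1.0, 0.3, -0.4]
gripper_width: 0.0877
gripper_force: 0.0
```

```bash
python3 - <<'E'
from h import *
i=r.camera_info('top')
P=lambda u,v:px2w(i,105+u/4,165+v/4,.008)
for c in [(155,65),(255,70),(243,237),(138,233)]: print(P(*c).round(3))
s=r.get_state();print(s['time_s'],s['tcp_pos'],s['eef_rot'],s['joints'])
w=snap('wrist','w1',scale=1.5);print(w)
E
```

```text
[0.596 0.344 0.008]
[0.594 0.266 0.008]
[0.463 0.269 0.008]
[0.465 0.349 0.008]
2.025 [0.52581588 0.00626945 0.23401782] [ 1.79963040e+02  5.57589916e-02 -3.46802417e-01] [ 2.20844765e+01  6.51444166e+00 -1.80193004e+01  1.41587382e-02
 -6.55319017e+01  6.75628674e+01]
{'K': array([[292.96665404,   0.        , 257.54409139],
       [  0.        , 292.96665404, 193.83501507],
       [  0.        ,   0.        ,   1.        ]]), 'eye': array([0.61169637, 0.00445955, 0.38386298]), 'attitude': array([ 1.61882505e+02, -1.11148002e-02, -9.03350889e+01])}
```

View pics/w1.png

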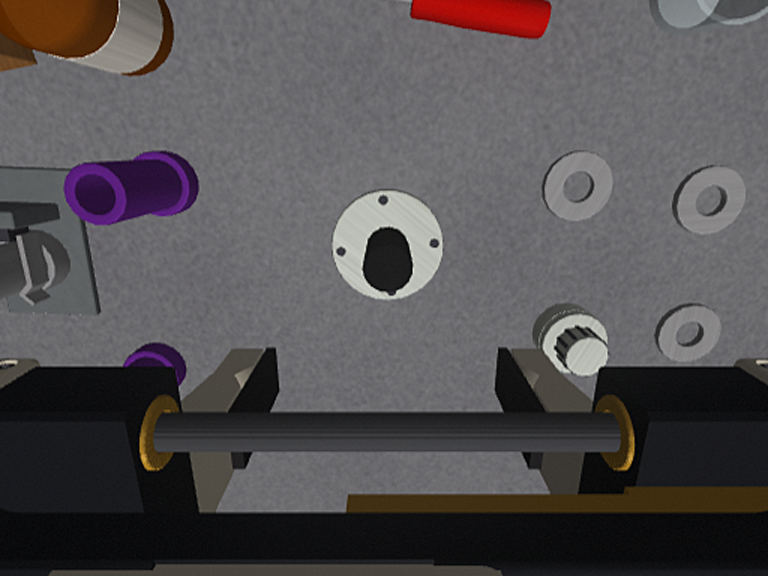

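Wrist view (1.5x px): flange centre (387.5,245), dust cap top (387,273), frits (577,186), (709,200), (688,332), cap knob (582,355).

```bash
cat > m.py <<'E'
from h import *
import sys,json
def rec(i): return {k:np.array(v).tolist() for k,v in i.items()}
E
python3 - <<'E'
from h import *
w={'K':np.array(r.camera_info('wrist')['K']),'eye':[0.61169637, 0.00445955, 0.38386298],'attitude':[161.882505,-.0111148,-90.3350889]}
for n,u,v,z in [('flange',387.5,245,.015),('dustcap',387,273,.087),('f1',577,186,.008),('f2',709,200,.008),('f4',688,332,.008),('cap',582,355,.055)]:
    print(n,px2w(w,u/1.5,v/1.5,z).round(4))
print(w2px(w,px2w(w,341/1.5,245/1.5,.015)+[0,-.096,0])*1.5)
E
```

```text
flange [0.5321 0.0038 0.015 ]
dustcap [0.5277 0.0044 0.087 ]
f1 [ 0.5798 -0.1546  0.008 ]
f2 [ 0.5676 -0.2674  0.008 ]
f4 [ 0.4468 -0.2748  0.008 ]
cap [ 0.4472 -0.1565  0.055 ]
[453.43176166 244.34902437]
```

Request:
carry_out(
  targets=[
    [0.006,0.004,0,0,0,-0.006],
    [0,0,0.11,0,0,0],
    [0,0,0.11,0,0,0],
    [0,0,0.1,0,0,0],
    [0,0,0.03,0,0,0],
  ],
)

```text
time_s: 2.7
tcp_pos: [0.5264, 0.0085, 0.0571]
eef_rot: [179.9, 0.3, 0.4]
contact_force: [-0.4, 0.1, 0.3]
gripper_width: 0.0875
gripper_force: 0.0
```

Request:
carry_out(
  targets=[
    [0,0,0,0,0,0],
    [0,0,0,0,0,0],
    [0,0,0,0,0,0],
    [0,0,0,0,0,0],
    [0,0,0,0,0,0],
  ],
  hand=0,
  squeeze=20,
)

```text
time_s: 3.32
tcp_pos: [0.5285, 0.0078, 0.0601]
eef_rot: [-180.0, -0.1, 0.3]
contact_force: [-0.4, 0.6, 0.6]
gripper_width: 0.0429
gripper_force: 0.0
```

Request:
carry_out(
  targets=[
    [0,0,0,0,0,0],
    [0,0,0,0,0,0],
  ],
)

```text
time_s: 3.58
tcp_pos: [0.5284, 0.0077, 0.0597]
eef_rot: [180.0, -0.0, 0.3]
contact_force: [-0.2, 0.1, 2.0]
gripper_width: 0.0353
gripper_force: 20.0
```

Request:
carry_out(
  targets=[
    [0,0,-0.05,0,0,0],
    [0,0,-0.1,0,0,0],
    [0,0,-0.1,0,0,0],
    [0,0,0,0,0,0],
    [0,0,0,0,0,0],
  ],
)

```text
time_s: 4.2
tcp_pos: [0.5278, 0.0078, 0.1841]
eef_rot: [-180.0, 0.0, 0.3]
contact_force: [-1.0, -1.3, -1.7]
gripper_width: 0.0355
gripper_force: 20.0
```

```bash
python3 - <<'E'
from h import *
s=r.get_state();print(s['time_s'],s['tcp_pos'],s['eef_rot'],s['gripper_width'])
w=snap('wrist','w2');print(w['eye'],w['attitude'])
im=cv2.imread('pics/w2_full.png')[90:390,150:370]; cv2.imwrite('pics/w2.png',cv2.resize(im[:220],None,fx=3,fy=2.7 and 3,interpolation=cv2.INTER_CUBIC)[:600])
E
```

```text
4.2 [0.52777803 0.00781652 0.18410125] [-1.79976929e+02  2.59157846e-02  3.03504064e-01] 0.03549951393244851
[0.61358439 0.00681303 0.33401958] [ 1.61917245e+02  5.10508471e-02 -8.96863142e+01]
```

View pics/w2.png

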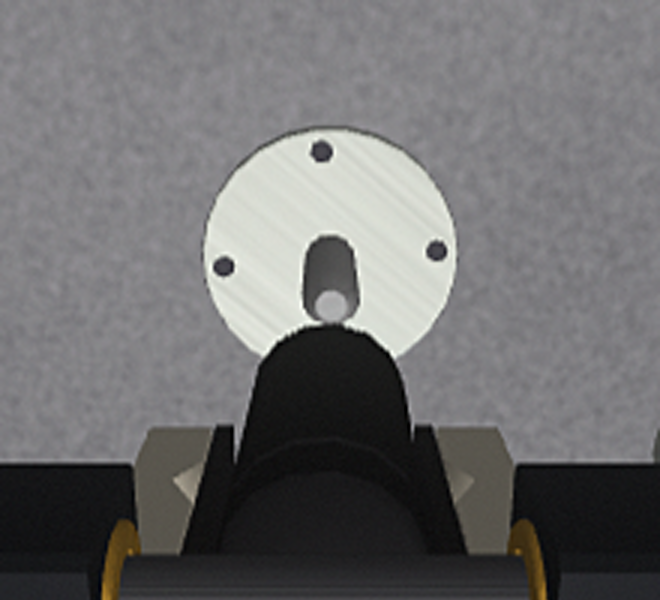

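Spindle top at crop (331,307), flange centre (330,258.5) from the screw midpoint.

```bash
python3 - <<'E'
from h import *
w={'K':np.array(r.camera_info('wrist')['K']),'eye':[0.61358439,0.00681303,0.33401958],'attitude':[161.917245,.0510508,-89.6863142]}
print(px2w(w,150+331/3,90+307/3,.073),px2w(w,260,90+258.5/3,.015))
E
```

```text
[0.52985007 0.00397731 0.073     ] [0.53031399 0.00388243 0.015     ]
```

Request:
carry_out(
  targets=[
    [-0.066,-0.061,0,0,0,0],
    [-0.066,-0.061,0,0,0,0],
    [-0.066,-0.061,0,0,0,0],
    [0,0,0.1,0,0,0],
    [0,0,0.1,0,0,0],
  ],
)

```text
time_s: 4.88
tcp_pos: [0.4281, 0.0992, 0.0831]
eef_rot: [-180.0, -0.0, 0.4]
contact_force: [0.1, 0.2, -1.5]
gripper_width: 0.0354
gripper_force: 20.0
```

Request:
carry_out(
  targets=[
    [0,0,0.06,0,0,0],
    [0,0,0,0,0,0],
    [0,0,0,0,0,0],
  ],
)

```text
time_s: 5.25
tcp_pos: [0.429, 0.0988, 0.0549]
eef_rot: [180.0, 0.0, 0.3]
contact_force: [-0.3, 0.5, -0.7]
gripper_width: 0.0357
gripper_force: 20.0
```

Request:
carry_out(
  targets=[
    [0,0,0.008,0,0,0],
    [0,0,0.008,0,0,0],
    [0,0,0.003,0,0,0],
    [0,0,0,0,0,0],
    [0,0,0,0,0,0],
  ],
)

```text
time_s: 5.88
tcp_pos: [0.4289, 0.0988, 0.0452]
eef_rot: [-180.0, -0.0, 0.3]
contact_force: [0.1, -0.4, -0.3]
gripper_width: 0.0354
gripper_force: 20.0
```

Request:
carry_out(
  targets=[
    [0,0,0,0,0,0],
    [0,0,0,0,0,0],
    [0,0,0,0,0,0],
    [0,0,0,0,0,0],
    [0,0,0,0,0,0],
  ],
  hand=0.8,
)

```text
time_s: 6.5
tcp_pos: [0.4288, 0.0988, 0.0451]
eef_rot: [-180.0, -0.0, 0.3]
contact_force: [0.6, 0.5, -0.3]
gripper_width: 0.0699
gripper_force: 0.0
```

Request:
carry_out(
  targets=[
    [0,0,-0.05,0,0,0],
    [0,0,-0.1,0,0,0],
    [0,0,-0.1,0,0,0],
    [0,0,-0.1,0,0,0],
    [0.015,0.125,0,0,0,0],
  ],
  hand=1,
)

```text
time_s: 7.12
tcp_pos: [0.4393, 0.0396, 0.2244]
eef_rot: [-179.8, -0.5, 0.7]
contact_force: [1.0, -1.3, -1.3]
gripper_width: 0.0878
gripper_force: 0.0
```

Request:
carry_out(
  targets=[
    [0.015,0.125,0,0,0,0],
    [0.015,0.125,0,0,0,0],
    [0.015,0.125,0,0,0,0],
    [0.015,0.125,0,0,0,0],
    [0,0.125,0,0,0,0],
  ],
)

```text
time_s: 7.75
tcp_pos: [0.4682, -0.276, 0.22]
eef_rot: [180.0, -0.0, 0.3]
contact_force: [2.7, 0.3, 0.1]
gripper_width: 0.0875
gripper_force: 0.0
```

Request:
carry_out(
  targets=[
    [0,0.125,0,0,0,0],
    [0,0.125,0,0,0,0],
    [0,0,0,0,0,0],
    [0,0,0,0,0,0],
  ],
)

```text
time_s: 8.25
tcp_pos: [0.4683, -0.3989, 0.2194]
eef_rot: [-180.0, 0.1, 0.2]
contact_force: [-0.7, -0.7, 0.5]
gripper_width: 0.0877
gripper_force: 0.0
```

```bash
python3 - <<'E'
from h import *
s=r.get_state();print(s['time_s'],s['tcp_pos'],s['eef_rot'],s['gripper_width'],s['joints'])
w=snap('wrist','w3',scale=1.5);print(w['eye'],w['attitude'])
E
```

```text
8.25 [ 0.46826525 -0.39893024  0.21938632] [-1.79959777e+02  5.83997506e-02  2.45603241e-01] 0.08774378806686237 [-2.22709442e+01  1.55806299e+01 -8.45368560e+00 -1.61882526e-02
 -6.60350367e+01  1.12523111e+02]
[ 0.55416531 -0.40006101  0.36924637] [ 1.61883753e+02  6.97629805e-02 -8.97426699e+01]
```

View pics/w3.png

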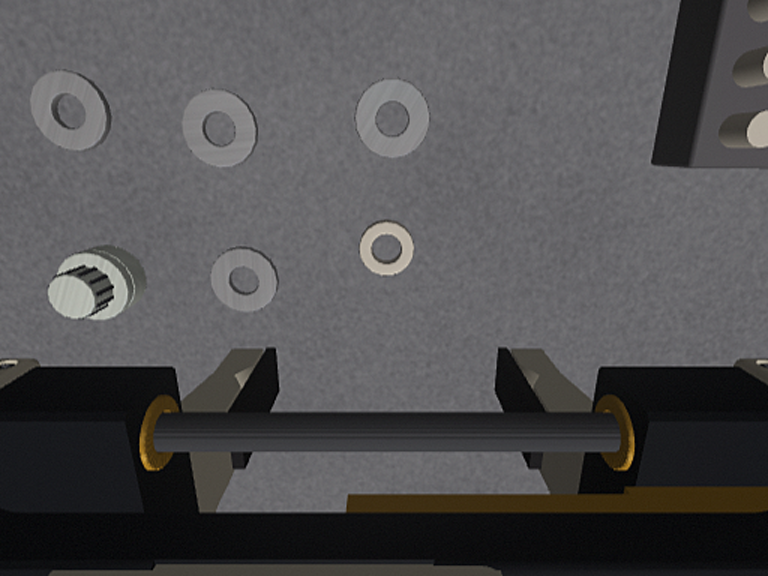

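All four frits, the spacer at (387,249) and the cap with knob at (73,297) show clearly, and nothing has shifted. I'll write a fit of projected circles to edges, so later checks need no viewing.

```bash
cat >> h.py <<'E'
def fit(im,info,xy,circles,rng=.02,step=.0005):
    """circles: list of (diameter, z); returns xy maximising mean image gradient on the projected circles"""
    g=cv2.GaussianBlur(im,(3,3),0).astype(np.float32)
    G=np.sqrt(cv2.Sobel(g,cv2.CV_32F,1,0)**2+cv2.Sobel(g,cv2.CV_32F,0,1)**2).max(2); G=np.minimum(G,120)
    t=np.linspace(0,2*np.pi,72,endpoint=False); Rm=rot(info); K=np.array(info['K'])
    pts=np.vstack([np.c_[d/2*np.cos(t),d/2*np.sin(t),np.full(72,z)] for d,z in circles])
    best=[]
    for s,st in ((rng,.002),(.003,step)):
        c0=np.array(xy) if not best else best[1]; best=[-1,None]
        for dx in np.arange(-s,s+1e-9,st):
            for dy in np.arange(-s,s+1e-9,st):
                q=(K@(Rm.T@(pts+[c0[0]+dx,c0[1]+dy,0]-np.array(info['eye'])).T)).T; q=(q[:,:2]/q[:,2:]).astype(np.float32)
                v=cv2.remap(G,q[:,:1].copy(),q[:,1:].copy(),cv2.INTER_LINEAR).mean()
                if v>best[0]: best=[v,c0+[dx,dy]]
    return best[1].round(4),round(float(best[0]),1)
FR=[(.058,.008),(.025,.008)]; SP=[(.046,.014),(.025,.014)]; CAP=[(.036,.055),(.058,.030)]
def find(cam,jobs,name):
    info=r.camera_info(cam); im=r.capture(cam); cv2.imwrite(f'pics/{name}_full.png',im[:,:,::-1])
    for n,xy,c in jobs: print(n,*fit(im,info,xy,c))
E
python3 - <<'E'
from h import *
w={'K':np.array(r.camera_info('wrist')['K']),'eye':[0.55416531,-0.40006101,0.36924637],'attitude':[161.883753,.0697629805,-89.7426699]}
for n,u,v,z in [('sp',387,249,.014),('f3',392,118,.008),('f2',220,128,.008),('f1',69,110,.008),('f4',244,279,.008),('cap',73,297,.055)]: print(n,px2w(w,u/1.5,v/1.5,z).round(4))
im=cv2.imread('pics/w3_full.png')
for n,xy,c in [('sp',(.471,-.399),SP),('f3',(.572,-.402),FR),('f2',(.568,-.268),FR),('f1',(.58,-.155),FR),('f4',(.447,-.275),FR),('cap',(.447,-.157),CAP)]: print(n,*fit(im,w,xy,c))
E
```

```text
sp [ 0.4742 -0.4006  0.014 ]
f3 [ 0.5753 -0.4039  0.008 ]
f2 [ 0.5675 -0.2712  0.008 ]
f1 [ 0.5799 -0.1574  0.008 ]
f4 [ 0.446 -0.278  0.008]
cap [ 0.4452 -0.1631  0.055 ]
sp [ 0.474 -0.4  ] 118.2
f3 [ 0.5745 -0.4035] 77.1
f2 [ 0.567  -0.2695] 79.4
f1 [ 0.579  -0.1565] 88.9
f4 [ 0.4445 -0.2775] 90.9
cap [ 0.4455 -0.1615] 107.4
```

Request:
carry_out(
  targets=[
    [0.012,0.002,0,0,0,0],
    [0,0,0.1,0,0,0],
    [0,0,0.1,0,0,0],
    [0,0,0.1,0,0,0],
    [0,0,0.08,0,0,0],
  ],
)

```text
time_s: 8.93
tcp_pos: [0.4753, -0.3985, 0.0287]
eef_rot: [-180.0, 0.0, 0.4]
contact_force: [1.5, -0.7, 0.7]
gripper_width: 0.0874
gripper_force: 0.0
```

Request:
carry_out(
  targets=[
    [0,0,0.02,0,0,0],
    [0,0,0.012,0,0,0],
    [0,0,0,0,0,0],
    [0,0,0,0,0,0],
  ],
)

```text
time_s: 9.43
tcp_pos: [0.4758, -0.4002, 0.0156]
eef_rot: [179.9, -0.1, 0.3]
contact_force: [-0.6, 0.6, 0.1]
gripper_width: 0.0876
gripper_force: 0.0
```

Request:
carry_out(
  targets=[
    [0,0,0,0,0,0],
    [0,0,0,0,0,0],
    [0,0,0,0,0,0],
    [0,0,0,0,0,0],
    [0,0,0,0,0,0],
  ],
  hand=0,
  squeeze=15,
)

```text
time_s: 10.05
tcp_pos: [0.4747, -0.3997, 0.014]
eef_rot: [-180.0, 0.0, 0.3]
contact_force: [-0.1, 0.1, 1.0]
gripper_width: 0.045
gripper_force: 15.0
```

Request:
carry_out(
  targets=[
    [0,0,0,0,0,0],
    [0,0,0,0,0,0],
  ],
)

```text
time_s: 10.3
tcp_pos: [0.4748, -0.3998, 0.014]
eef_rot: [-180.0, 0.0, 0.3]
contact_force: [-0.7, 0.1, 0.1]
gripper_width: 0.045
gripper_force: 15.0
```

Request:
carry_out(
  targets=[
    [0,0,-0.04,0,0,0],
    [0,0,-0.1,0,0,0],
    [0,0,-0.1,0,0,0],
    [0.016,-0.115,0,0,0,0],
    [0.016,-0.115,0,0,0,0],
  ],
)

```text
time_s: 10.92
tcp_pos: [0.4902, -0.2839, 0.1346]
eef_rot: [180.0, -0.1, 0.2]
contact_force: [0.5, 0.5, 0.0]
gripper_width: 0.0449
gripper_force: 15.0
```

Request:
carry_out(
  targets=[
    [0.016,-0.115,0,0,0,0],
    [0.016,-0.115,0,0,0,0],
    [0.016,-0.115,0,0,0,0],
    [0.016,-0.115,0,0,0,0],
    [0.016,-0.115,0,0,0,0],
  ],
)

```text
time_s: 11.55
tcp_pos: [0.5285, 0.005, 0.1343]
eef_rot: [-180.0, -0.0, 0.3]
contact_force: [1.0, -0.3, -0.7]
gripper_width: 0.0451
gripper_force: 15.0
```

Request:
carry_out(
  targets=[
    [0,0,0,0,0,0],
    [0,0,0,0,0,0],
    [0,0,0,0,0,0],
  ],
)

```text
time_s: 11.92
tcp_pos: [0.5282, 0.002, 0.134]
eef_rot: [180.0, 0.0, 0.2]
contact_force: [1.0, -0.2, -0.3]
gripper_width: 0.0446
gripper_force: 15.0
```

```bash
python3 - <<'E'
from h import *
s=r.get_state();print(s['time_s'],s['tcp_pos'],s['eef_rot'],s['gripper_width'])
z=s['tcp_pos'][2]
find('wrist',[('spindle',(.53,.004),[(.010,.073),(.019,.065)]),('flange',(.53,.004),[(.096,.015)]),('held',s['tcp_pos'][:2],[(.046,z),(.025,z)])],'w4')
im=cv2.imread('pics/w4_full.png')[100:380,130:390]; cv2.imwrite('pics/w4.png',cv2.resize(im,None,fx=2,fy=2,interpolation=cv2.INTER_CUBIC))
E
```

```text
11.925 [0.52823661 0.00201707 0.13395117] [1.79991660e+02 2.33515376e-02 2.46218122e-01] 0.044572160556872104
spindle [0.5295 0.004 ] 78.2
flange [0.53   0.0045] 99.1
held [5.277e-01 5.000e-04] 100.1
```

View pics/w4.png

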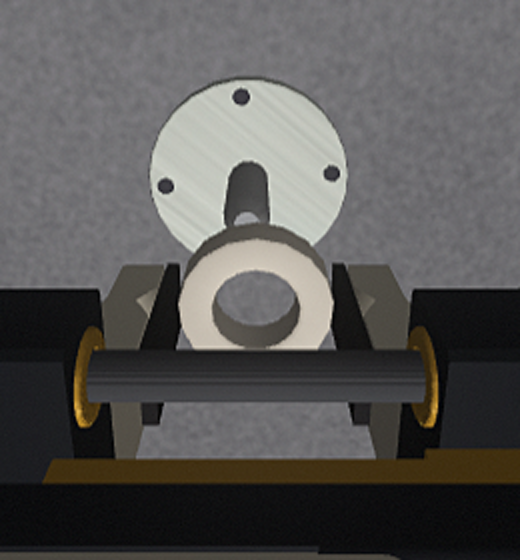

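Spacer is held level; offset to the spindle is about (+2, +3.5) mm.

Request:
carry_out(
  targets=[
    [0.004,-0.007,0,0,0,0],
    [0,0,0.05,0,0,0],
    [0,0,0.04,0,0,0],
    [0,0,0.03,0,0,0],
    [0,0,0,0,0,0],
  ],
)

```text
time_s: 12.6
tcp_pos: [0.5299, 0.0061, 0.0731]
eef_rot: [180.0, 0.1, 0.3]
contact_force: [0.4, -0.5, -0.3]
gripper_width: 0.0452
gripper_force: 15.0
```

Request:
carry_out(
  targets=[
    [0,0,0.04,0,0,0],
    [0,0,0.03,0,0,0],
    [0,0,0.016,0,0,0],
    [0,0,0,0,0,0],
  ],
)

```text
time_s: 13.1
tcp_pos: [0.5303, 0.0065, 0.0307]
eef_rot: [180.0, 0.1, 0.3]
contact_force: [-0.4, -0.3, -0.0]
gripper_width: 0.0452
gripper_force: 15.0
```

Released ~1.5 mm above the seat, then up and on to f1 (0.580,-0.155).

Request:
carry_out(
  targets=[
    [0,0,0.002,0,0,0],
    [0,0,0,0,0,0],
    [0,0,0,0,0,0],
    [0,0,0,0,0,0],
  ],
  hand=0.75,
)

```text
time_s: 13.6
tcp_pos: [0.5306, 0.0066, 0.0303]
eef_rot: [-180.0, -0.0, 0.3]
contact_force: [0.6, -0.3, -0.8]
gripper_width: 0.0658
gripper_force: 0.0
```

Request:
carry_out(
  targets=[
    [0,0,-0.04,0,0,0],
    [0,0,-0.1,0,0,0],
    [0,0,-0.1,0,0,0],
    [0,0,-0.1,0,0,0],
    [0,0,0,0,0,0],
  ],
  hand=1,
)

```text
time_s: 14.22
tcp_pos: [0.5329, 0.0071, 0.2046]
eef_rot: [-179.9, -0.5, 0.4]
contact_force: [0.0, 0.0, -0.5]
gripper_width: 0.0875
gripper_force: 0.0
```

```bash
python3 - <<'E'
from h import *
s=r.get_state();print(s['time_s'],s['tcp_pos'],s['eef_rot'],s['gripper_width'])
find('wrist',[('spacer on seat',(.53,.004),[(.046,.029)]),('if bench+',(.53,.004),[(.046,.039)]),('f1',(.58,-.155),FR)],'w5')
im=cv2.imread('pics/w5_full.png')[90:250,180:350]; cv2.imwrite('pics/w5.png',cv2.resize(im,None,fx=3,fy=3,interpolation=cv2.INTER_CUBIC))
E
```

```text
14.225 [0.53287922 0.0071236  0.20460902] [-179.87470097   -0.46733945    0.35364964] 0.08751269799662707
spacer on seat [0.5325 0.0055] 92.9
if bench+ [0.535  0.0055] 88.7
f1 [ 0.5795 -0.1555] 90.1
```

View pics/w5.png

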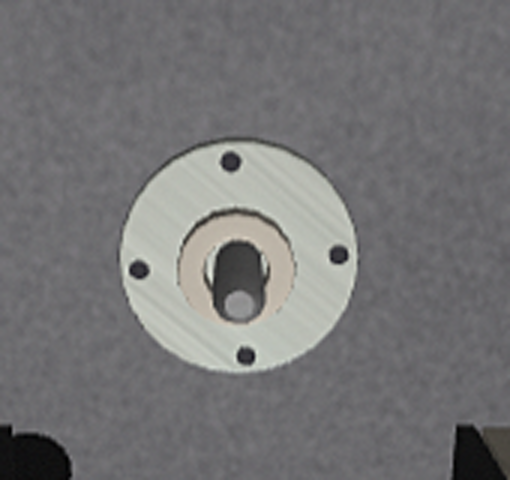

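Spacer lies flat on the flange round the spindle. Next f1.

Request:
carry_out(
  targets=[
    [0.033,0.107,0,0,0,0],
    [0.033,0.107,0,0,0,0],
    [0.033,0.107,0,0,0,0],
    [0,0,0.1,0,0,0],
    [0,0,0.1,0,0,0],
  ],
)

```text
time_s: 14.9
tcp_pos: [0.58, -0.1547, 0.0975]
eef_rot: [-180.0, 0.1, 0.2]
contact_force: [0.7, -0.6, -0.5]
gripper_width: 0.0879
gripper_force: 0.0
```

Request:
carry_out(
  targets=[
    [0,0,0.1,0,0,0],
    [0,0,0.06,0,0,0],
    [0,0,0,0,0,0],
    [0,0,0,0,0,0],
  ],
)

```text
time_s: 15.4
tcp_pos: [0.5813, -0.1537, 0.0205]
eef_rot: [180.0, -0.0, 0.3]
contact_force: [0.1, 0.3, 0.7]
gripper_width: 0.0875
gripper_force: 0.0
```

Request:
carry_out(
  targets=[
    [-0.002,0,0.012,0,0,0],
    [0,0,0.006,0,0,0],
    [0,0,0,0,0,0],
  ],
)

```text
time_s: 15.78
tcp_pos: [0.5799, -0.1536, 0.0113]
eef_rot: [-180.0, -0.0, 0.3]
contact_force: [-0.1, 1.1, 0.4]
gripper_width: 0.0877
gripper_force: 0.0
```

Request:
carry_out(
  targets=[
    [0,0,0,0,0,0],
    [0,0,0,0,0,0],
    [0,0,0,0,0,0],
    [0,0,0,0,0,0],
    [0,0,0,0,0,0],
  ],
  hand=0,
  squeeze=20,
)

```text
time_s: 16.4
tcp_pos: [0.58, -0.1537, 0.0111]
eef_rot: [180.0, -0.0, 0.3]
contact_force: [-0.1, -1.0, 0.9]
gripper_width: 0.0567
gripper_force: 20.0
```

Request:
carry_out(
  targets=[
    [0,0,-0.02,0,0,0],
    [0,0,-0.08,0,0,0],
    [0,0,-0.1,0,0,0],
    [0,0,-0.04,0,0,0],
    [0,0,0,0,0,0],
  ],
)

```text
time_s: 17.02
tcp_pos: [0.5811, -0.1537, 0.1336]
eef_rot: [-180.0, -0.3, 0.3]
contact_force: [-1.0, -0.7, -1.8]
gripper_width: 0.0567
gripper_force: 20.0
```

Request:
carry_out(
  targets=[
    [-0.033,-0.106,0,0,0,0],
    [-0.033,-0.106,0,0,0,0],
    [-0.033,-0.106,0,0,0,0],
    [0,0,0,0,0,0],
    [0,0,0,0,0,0],
  ],
)

```text
time_s: 17.65
tcp_pos: [0.5291, 0.0052, 0.1304]
eef_rot: [180.0, 0.1, 0.4]
contact_force: [-0.3, 0.4, -1.0]
gripper_width: 0.0568
gripper_force: 20.0
```

Request:
carry_out(
  targets=[
    [0,0,0,0,0,0],
    [0,0,0,0,0,0],
  ],
)

```text
time_s: 17.9
tcp_pos: [0.5296, 0.004, 0.1307]
eef_rot: [180.0, 0.0, 0.2]
contact_force: [0.3, -0.6, -1.0]
gripper_width: 0.0568
gripper_force: 20.0
```

```bash
cat > held.py <<'E'
from h import *
import sys
s=r.get_state();print(s['time_s'],s['tcp_pos'].round(4),s['eef_rot'].round(2),s['gripper_width'])
z=s['tcp_pos'][2]-.003
find('wrist',[('spindle',(.53,.004),[(.010,.073),(.019,.065)]),('flange',(.53,.004),[(.096,.015)]),('held',s['tcp_pos'][:2],[(.058,z),(.025,z)])],sys.argv[1])
E
python3 held.py w6
```

```text
17.9 [0.5296 0.004  0.1307] [1.7999e+02 3.0000e-02 2.2000e-01] 0.05683845156450159
spindle [0.5385 0.018 ] 71.2
flange [0.5305 0.0045] 94.7
held [0.5301 0.0025] 91.6
```

Request:
carry_out(
  targets=[
    [0,-0.004,0,0,0,0],
    [0,0,0.05,0,0,0],
    [0,0,0.05,0,0,0],
    [0,0,0.04,0,0,0],
    [0,0,0,0,0,0],
  ],
)

```text
time_s: 18.58
tcp_pos: [0.5287, 0.0066, 0.0599]
eef_rot: [179.9, 0.2, 0.3]
contact_force: [0.3, 0.9, 0.1]
gripper_width: 0.0566
gripper_force: 20.0
```

Request:
carry_out(
  targets=[
    [0,0,0.02,0,0,0],
    [0,0,0.015,0,0,0],
    [0,0,0,0,0,0],
    [0,0,0,0,0,0],
  ],
)

```text
time_s: 19.08
tcp_pos: [0.5297, 0.0071, 0.0438]
eef_rot: [-180.0, -0.0, 0.3]
contact_force: [-0.5, -0.7, 0.3]
gripper_width: 0.0568
gripper_force: 20.0
```

Request:
carry_out(
  targets=[
    [0,0,0.006,0,0,0],
    [0,0,0,0,0,0],
    [0,0,0,0,0,0],
  ],
)

```text
time_s: 19.45
tcp_pos: [0.5295, 0.007, 0.0406]
eef_rot: [180.0, -0.0, 0.3]
contact_force: [0.5, 0.1, -1.1]
gripper_width: 0.0566
gripper_force: 20.0
```

Request:
carry_out(
  targets=[
    [0,0,0,0,0,0],
    [0,0,0,0,0,0],
    [0,0,0,0,0,0],
    [0,0,0,0,0,0],
  ],
  hand=0.85,
)

```text
time_s: 19.95
tcp_pos: [0.5295, 0.007, 0.0406]
eef_rot: [-180.0, -0.0, 0.3]
contact_force: [0.4, 0.1, -0.3]
gripper_width: 0.0741
gripper_force: 0.0
```

Request:
carry_out(
  targets=[
    [0,0,-0.04,0,0,0],
    [0,0,-0.1,0,0,0],
    [0,0,-0.1,0,0,0],
    [0,0,-0.06,0,0,0],
    [0,0,0,0,0,0],
  ],
  hand=1,
)

```text
time_s: 20.58
tcp_pos: [0.531, 0.0075, 0.1934]
eef_rot: [-179.9, -0.3, 0.3]
contact_force: [0.5, 0.7, 0.1]
gripper_width: 0.0876
gripper_force: 0.0
```

```bash
python3 - <<'E'
from h import *
s=r.get_state();print(s['time_s'],s['tcp_pos'],s['eef_rot'])
find('wrist',[('f1 on',(.53,.004),[(.058,.037),(.025,.037)]),('f1 high',(.53,.004),[(.058,.05)]),('f2',(.568,-.27),FR),('f4',(.446,-.277),FR)],'w7')
im=cv2.imread('pics/w7_full.png')[90:250,180:350]; cv2.imwrite('pics/w7.png',cv2.resize(im,None,fx=3,fy=3,interpolation=cv2.INTER_CUBIC))
E
```

```text
20.575 [0.53097645 0.0074524  0.19340673] [-179.91085208   -0.29942286    0.33899391]
f1 on [0.53  0.006] 109.1
f1 high [0.534 0.006] 86.0
f2 [ 0.5675 -0.2685] 79.1
f4 [ 0.454  -0.2545] 59.6
```

View pics/w7.png

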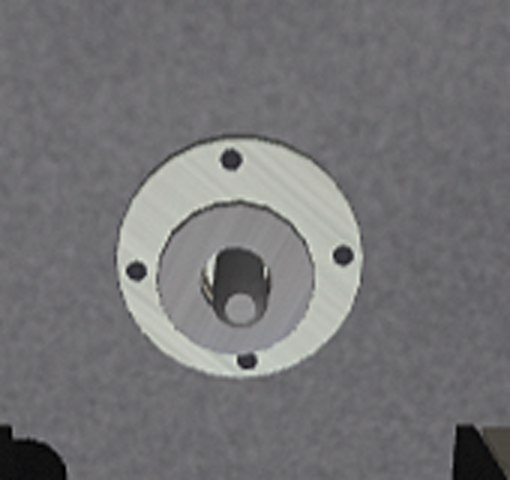

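f1 seated flat. f2 next.

Request:
carry_out(
  targets=[
    [0.015,0.11,0,0,0,0],
    [0.015,0.11,0,0,0,0],
    [0.015,0.11,0,0,0,0],
    [0.015,0.11,0,0,0,0],
    [0.015,0.11,0,0,0,0],
  ],
)

```text
time_s: 21.25
tcp_pos: [0.568, -0.2694, 0.1889]
eef_rot: [-180.0, 0.1, 0.3]
contact_force: [1.1, 1.4, 0.1]
gripper_width: 0.0874
gripper_force: 0.0
```

Request:
carry_out(
  targets=[
    [0,0,0,0,0,0],
    [0,0,0,0,0,0],
  ],
)

```text
time_s: 21.5
tcp_pos: [0.5677, -0.2678, 0.1889]
eef_rot: [-180.0, 0.1, 0.3]
contact_force: [-0.1, -0.1, -0.3]
gripper_width: 0.0873
gripper_force: 0.0
```

```bash
cat > rest.py <<'E'
from h import *
import sys
s=r.get_state();print(s['time_s'],s['tcp_pos'].round(4),s['eef_rot'].round(2),s['joints'].round(0))
J={'f2':((.5675,-.269),FR),'f3':((.575,-.4035),FR),'f4':((.4455,-.277),FR),'cap':((.446,-.159),CAP)}
find('wrist',[(n,)+J[n] for n in sys.argv[2:]],sys.argv[1])
E
python3 rest.py w8 f2 f3 f4 cap
```

```text
21.5 [ 0.5677 -0.2678  0.1889] [-1.7996e+02  1.4000e-01  2.5000e-01] [ -7.  18.  -9.  -0. -63.  98.]
f2 [ 0.5675 -0.269 ] 84.1
f3 [ 0.575 -0.403] 92.7
f4 [ 0.445 -0.277] 84.7
cap [ 0.4615 -0.168 ] 41.5
```

Request:
carry_out(
  targets=[
    [0,0,0.1,0,0,0],
    [0,0,0.1,0,0,0],
    [0,0,0.1,0,0,0],
    [0,0,0.04,0,0,0],
    [0,0,0,0,0,0],
  ],
)

```text
time_s: 22.18
tcp_pos: [0.5674, -0.2662, 0.0189]
eef_rot: [-180.0, 0.2, 0.4]
contact_force: [0.4, -0.4, 0.3]
gripper_width: 0.0877
gripper_force: 0.0
```

Request:
carry_out(
  targets=[
    [0,0,0.01,0,0,0],
    [0,0,0.004,0,0,0],
    [0,0,0,0,0,0],
    [0,0,0,0,0,0],
  ],
)

```text
time_s: 22.68
tcp_pos: [0.5689, -0.2679, 0.0142]
eef_rot: [180.0, -0.1, 0.3]
contact_force: [-0.1, -0.3, -0.6]
gripper_width: 0.0879
gripper_force: 0.0
```

Request:
carry_out(
  targets=[
    [0,0,0.006,0,0,0],
    [0,0,0,0,0,0],
    [0,0,0,0,0,0],
  ],
)

```text
time_s: 23.05
tcp_pos: [0.5685, -0.2678, 0.0105]
eef_rot: [-180.0, 0.0, 0.3]
contact_force: [-0.5, -0.6, 0.6]
gripper_width: 0.0874
gripper_force: 0.0
```

Request:
carry_out(
  targets=[
    [0,0,0,0,0,0],
    [0,0,0,0,0,0],
    [0,0,0,0,0,0],
    [0,0,0,0,0,0],
    [0,0,0,0,0,0],
  ],
  hand=0,
  squeeze=20,
)

```text
time_s: 23.68
tcp_pos: [0.5686, -0.2678, 0.0106]
eef_rot: [180.0, -0.0, 0.3]
contact_force: [-0.9, 0.1, 0.8]
gripper_width: 0.0567
gripper_force: 20.0
```

Request:
carry_out(
  targets=[
    [0,0,-0.02,0,0,0],
    [0,0,-0.08,0,0,0],
    [0,0,-0.1,0,0,0],
    [0,0,-0.04,0,0,0],
    [0,0,0,0,0,0],
  ],
)

```text
time_s: 24.3
tcp_pos: [0.5697, -0.2679, 0.1332]
eef_rot: [180.0, -0.3, 0.3]
contact_force: [0.0, -0.1, -2.0]
gripper_width: 0.0571
gripper_force: 20.0
```

Request:
carry_out(
  targets=[
    [-0.015,-0.11,0,0,0,0],
    [-0.015,-0.11,0,0,0,0],
    [-0.015,-0.11,0,0,0,0],
    [-0.015,-0.11,0,0,0,0],
    [-0.015,-0.11,0,0,0,0],
  ],
)

```text
time_s: 24.92
tcp_pos: [0.5284, 0.0085, 0.1297]
eef_rot: [180.0, 0.1, 0.3]
contact_force: [1.3, -0.0, -0.1]
gripper_width: 0.0571
gripper_force: 20.0
```

Request:
carry_out(
  targets=[
    [0,0,0,0,0,0],
    [0,0,0,0,0,0],
    [0,0,0,0,0,0],
    [0,0,0,0,0,0],
  ],
)

```text
time_s: 25.42
tcp_pos: [0.5295, 0.006, 0.1303]
eef_rot: [180.0, 0.0, 0.2]
contact_force: [0.1, -0.6, -0.2]
gripper_width: 0.0573
gripper_force: 20.0
```

```bash
python3 held.py w9
```

```text
25.425 [0.5295 0.006  0.1303] [1.7999e+02 3.0000e-02 2.2000e-01] 0.05731691684694989
spindle [0.5375 0.025 ] 72.4
flange [0.5305 0.0045] 93.1
held [0.5285 0.0045] 86.8
```

Request:
carry_out(
  targets=[
    [0.003,0,0,0,0,0],
    [0,0,0.05,0,0,0],
    [0,0,0.05,0,0,0],
    [0,0,0.04,0,0,0],
    [0,0,0,0,0,0],
  ],
)

```text
time_s: 26.1
tcp_pos: [0.53, 0.0064, 0.0593]
eef_rot: [179.9, 0.2, 0.3]
contact_force: [0.5, -1.2, -0.4]
gripper_width: 0.057
gripper_force: 20.0
```

Request:
carry_out(
  targets=[
    [0,0,0.016,0,0,0],
    [0,0,0.008,0,0,0],
    [0,0,0,0,0,0],
    [0,0,0,0,0,0],
    [0,0,0,0,0,0],
  ],
)

```text
time_s: 26.72
tcp_pos: [0.5312, 0.0071, 0.0489]
eef_rot: [-180.0, -0.0, 0.3]
contact_force: [0.2, 1.7, -1.4]
gripper_width: 0.0575
gripper_force: 20.0
```

Release 1.3 mm above, rise, and go to f3 (0.575,-0.403).

Request:
carry_out(
  targets=[
    [0,0,0,0,0,0],
    [0,0,0,0,0,0],
    [0,0,0,0,0,0],
    [0,0,0,0,0,0],
  ],
  hand=0.85,
)

```text
time_s: 27.22
tcp_pos: [0.5311, 0.007, 0.0486]
eef_rot: [-180.0, -0.0, 0.3]
contact_force: [0.1, -0.1, 0.3]
gripper_width: 0.0741
gripper_force: 0.0
```

Request:
carry_out(
  targets=[
    [0,0,-0.04,0,0,0],
    [0,0,-0.1,0,0,0],
    [0,0,-0.1,0,0,0],
    [0,0,-0.04,0,0,0],
    [0,0,0,0,0,0],
  ],
  hand=1,
)

```text
time_s: 27.85
tcp_pos: [0.5319, 0.0074, 0.1904]
eef_rot: [-179.9, -0.2, 0.3]
contact_force: [-0.8, -0.0, -1.0]
gripper_width: 0.0875
gripper_force: 0.0
```

```bash
cat > stack.py <<'E'
from h import *
import sys
z=float(sys.argv[2]); s=r.get_state();print(s['time_s'],s['tcp_pos'].round(4))
find('wrist',[('stack z%+.3f'%d,(.53,.005),[(.058,z+d),(.025,z+d)]) for d in (-.008,0,.008,.02)],sys.argv[1])
E
python3 stack.py w10 .045
```

```text
27.85 [0.5319 0.0074 0.1904]
stack z-0.008 [0.527 0.006] 111.3
stack z+0.000 [0.5305 0.006 ] 111.6
stack z+0.008 [0.533 0.006] 108.4
stack z+0.020 [0.534  0.0055] 88.8
```

Request:
carry_out(
  targets=[
    [0.015,0.115,0,0,0,0],
    [0.015,0.115,0,0,0,0],
    [0.015,0.115,0,0,0,0],
    [0.015,0.115,0,0,0,0],
    [0.015,0.115,0,0,0,0],
  ],
)

```text
time_s: 28.52
tcp_pos: [0.5695, -0.2819, 0.1866]
eef_rot: [-180.0, 0.1, 0.3]
contact_force: [0.6, 0.9, -0.1]
gripper_width: 0.0874
gripper_force: 0.0
```

Request:
carry_out(
  targets=[
    [0.007,0.12,0,0,0,0],
    [0.007,0.12,0,0,0,0],
    [0,0,0,0,0,0],
    [0,0,0,0,0,0],
  ],
)

```text
time_s: 29.02
tcp_pos: [0.5769, -0.4001, 0.1863]
eef_rot: [-179.9, 0.2, 0.3]
contact_force: [0.7, 0.5, 0.3]
gripper_width: 0.0873
gripper_force: 0.0
```

```bash
python3 rest.py w11 f3 f4 cap
```

```text
29.025 [ 0.5769 -0.4001  0.1863] [-1.7991e+02  1.7000e-01  2.5000e-01] [-19.  25.   1.  -0. -66. 109.]
f3 [ 0.575  -0.4035] 89.1
f4 [ 0.4555 -0.2575] 37.4
cap [ 0.425  -0.1725] 17.4
```

Request:
carry_out(
  targets=[
    [-0.003,0.004,0.1,0,0,0],
    [0,0,0.1,0,0,0],
    [0,0,0.1,0,0,0],
    [0,0,0.035,0,0,0],
    [0,0,0,0,0,0],
  ],
)

```text
time_s: 29.7
tcp_pos: [0.5763, -0.4013, 0.0207]
eef_rot: [-180.0, 0.1, 0.4]
contact_force: [-1.0, -0.0, 0.2]
gripper_width: 0.088
gripper_force: 0.0
```

Request:
carry_out(
  targets=[
    [0,0,0.01,0,0,0],
    [0,0,0.006,0,0,0],
    [0,0,0,0,0,0],
    [0,0,0,0,0,0],
    [0,0,0,0,0,0],
  ],
)

```text
time_s: 30.32
tcp_pos: [0.5764, -0.4023, 0.0134]
eef_rot: [180.0, -0.0, 0.3]
contact_force: [0.5, -0.4, 0.3]
gripper_width: 0.0878
gripper_force: 0.0
```

Request:
carry_out(
  targets=[
    [0,0,0.0056,0,0,0],
    [0,0,0,0,0,0],
    [0,0,0,0,0,0],
  ],
)

```text
time_s: 30.7
tcp_pos: [0.5763, -0.4022, 0.0101]
eef_rot: [-180.0, 0.0, 0.3]
contact_force: [0.1, -0.6, 0.6]
gripper_width: 0.0876
gripper_force: 0.0
```

Request:
carry_out(
  targets=[
    [0,0,0,0,0,0],
    [0,0,0,0,0,0],
    [0,0,0,0,0,0],
    [0,0,0,0,0,0],
    [0,0,0,0,0,0],
  ],
  hand=0,
  squeeze=20,
)

```text
time_s: 31.32
tcp_pos: [0.5763, -0.4022, 0.0103]
eef_rot: [180.0, -0.0, 0.3]
contact_force: [0.2, 0.0, -0.0]
gripper_width: 0.0566
gripper_force: 19.9
```

Request:
carry_out(
  targets=[
    [0,0,-0.02,0,0,0],
    [0,0,-0.08,0,0,0],
    [0,0,-0.1,0,0,0],
    [0,0,-0.04,0,0,0],
    [0,0,0,0,0,0],
  ],
)

```text
time_s: 31.95
tcp_pos: [0.5774, -0.4027, 0.1333]
eef_rot: [179.9, -0.2, 0.3]
contact_force: [-0.3, -0.6, -1.8]
gripper_width: 0.0567
gripper_force: 19.9
```

Request:
carry_out(
  targets=[
    [-0.013,-0.117,0,0,0,0],
    [-0.013,-0.117,0,0,0,0],
    [-0.013,-0.117,0,0,0,0],
    [-0.013,-0.117,0,0,0,0],
    [-0.013,-0.117,0,0,0,0],
  ],
)

```text
time_s: 32.58
tcp_pos: [0.541, -0.1082, 0.1293]
eef_rot: [180.0, 0.1, 0.3]
contact_force: [1.2, 1.2, -1.2]
gripper_width: 0.0563
gripper_force: 19.9
```

Request:
carry_out(
  targets=[
    [-0.013,-0.117,0,0,0,0],
    [-0.013,-0.117,0,0,0,0],
    [0,0,0,0,0,0],
    [0,0,0,0,0,0],
    [0,0,0,0,0,0],
  ],
)

```text
time_s: 33.2
tcp_pos: [0.5283, 0.006, 0.1298]
eef_rot: [180.0, 0.1, 0.2]
contact_force: [0.4, -0.6, -1.1]
gripper_width: 0.0564
gripper_force: 19.9
```

```bash
python3 held.py w12
```

```text
33.2 [0.5283 0.006  0.1298] [1.7998e+02 5.0000e-02 2.4000e-01] 0.05637589537869444
spindle [0.539 0.008] 72.3
flange [0.53  0.004] 92.9
held [0.5268 0.0045] 89.9
```

Request:
carry_out(
  targets=[
    [0.006,0,0,0,0,0],
    [0,0,0.05,0,0,0],
    [0,0,0.04,0,0,0],
    [0,0,0.03,0,0,0],
    [0,0,0,0,0,0],
  ],
)

```text
time_s: 33.88
tcp_pos: [0.5309, 0.0064, 0.0692]
eef_rot: [180.0, 0.1, 0.3]
contact_force: [-0.0, 0.5, -1.1]
gripper_width: 0.056
gripper_force: 19.9
```

Request:
carry_out(
  targets=[
    [0,0,0.016,0,0,0],
    [0,0,0.01,0,0,0],
    [0,0,0,0,0,0],
    [0,0,0,0,0,0],
    [0,0,0,0,0,0],
  ],
)

```text
time_s: 34.5
tcp_pos: [0.5317, 0.0072, 0.0575]
eef_rot: [-180.0, -0.0, 0.3]
contact_force: [-0.1, 0.3, 0.2]
gripper_width: 0.0564
gripper_force: 19.9
```

Request:
carry_out(
  targets=[
    [0,0,0,0,0,0],
    [0,0,0,0,0,0],
    [0,0,0,0,0,0],
    [0,0,0,0,0,0],
  ],
  hand=0.85,
)

```text
time_s: 35.0
tcp_pos: [0.5316, 0.0071, 0.0573]
eef_rot: [-180.0, -0.0, 0.3]
contact_force: [0.3, -0.2, 1.0]
gripper_width: 0.0741
gripper_force: 0.0
```

Request:
carry_out(
  targets=[
    [0,0,-0.04,0,0,0],
    [0,0,-0.1,0,0,0],
    [0,0,-0.1,0,0,0],
    [0,0,-0.02,0,0,0],
    [0,0,0,0,0,0],
  ],
  hand=1,
)

```text
time_s: 35.62
tcp_pos: [0.5316, 0.0072, 0.1877]
eef_rot: [-180.0, -0.1, 0.3]
contact_force: [-1.0, 0.6, -0.6]
gripper_width: 0.0874
gripper_force: 0.0
```

```bash
python3 stack.py w13 .053
```

```text
35.625 [0.5316 0.0072 0.1877]
stack z-0.008 [0.5285 0.006 ] 110.1
stack z+0.000 [0.5315 0.006 ] 113.2
stack z+0.008 [0.534 0.006] 106.6
stack z+0.020 [0.536 0.006] 95.9
```

Request:
carry_out(
  targets=[
    [-0.034,0.113,0,0,0,0],
    [-0.034,0.113,0,0,0,0],
    [-0.034,0.113,0,0,0,0],
    [-0.034,0.113,0,0,0,0],
    [-0.034,0.113,0,0,0,0],
  ],
)

```text
time_s: 36.3
tcp_pos: [0.4465, -0.2773, 0.1854]
eef_rot: [-180.0, 0.2, 0.3]
contact_force: [1.0, 0.1, -0.1]
gripper_width: 0.0876
gripper_force: 0.0
```

Request:
carry_out(
  targets=[
    [0,0,0,0,0,0],
    [0,0,0,0,0,0],
    [0,0,0,0,0,0],
  ],
)

```text
time_s: 36.67
tcp_pos: [0.4482, -0.275, 0.1866]
eef_rot: [-180.0, 0.1, 0.4]
contact_force: [0.4, -0.5, 0.4]
gripper_width: 0.0877
gripper_force: 0.0
```

```bash
python3 rest.py w14 f4 cap
```

```text
36.675 [ 0.4482 -0.275   0.1866] [-1.7998e+02  7.0000e-02  3.9000e-01] [-10.   9. -22.  -0. -59. 101.]
f4 [ 0.4445 -0.277 ] 89.6
cap [ 0.445 -0.161] 109.5
```

Request:
carry_out(
  targets=[
    [-0.006,0.001,0.1,0,0,0],
    [0,0,0.1,0,0,0],
    [0,0,0.1,0,0,0],
    [0,0,0.035,0,0,0],
    [0,0,0,0,0,0],
  ],
)

```text
time_s: 37.35
tcp_pos: [0.4446, -0.2753, 0.0184]
eef_rot: [-180.0, 0.2, 0.4]
contact_force: [-1.2, 0.5, 0.8]
gripper_width: 0.0875
gripper_force: 0.0
```

Request:
carry_out(
  targets=[
    [0,0,0.01,0,0,0],
    [0,0,0.006,0,0,0],
    [0,0,0,0,0,0],
    [0,0,0,0,0,0],
    [0,0,0,0,0,0],
  ],
)

```text
time_s: 37.98
tcp_pos: [0.4452, -0.2765, 0.0121]
eef_rot: [180.0, -0.0, 0.3]
contact_force: [-0.7, 0.2, 0.2]
gripper_width: 0.0877
gripper_force: 0.0
```

Request:
carry_out(
  targets=[
    [0,0,0.0032,0,0,0],
    [0,0,0,0,0,0],
    [0,0,0,0,0,0],
  ],
)

```text
time_s: 38.35
tcp_pos: [0.4451, -0.2764, 0.0101]
eef_rot: [-180.0, 0.0, 0.3]
contact_force: [-0.1, -0.1, 0.1]
gripper_width: 0.088
gripper_force: 0.0
```

Request:
carry_out(
  targets=[
    [0,0,0,0,0,0],
    [0,0,0,0,0,0],
    [0,0,0,0,0,0],
    [0,0,0,0,0,0],
    [0,0,0,0,0,0],
  ],
  hand=0,
  squeeze=20,
)

```text
time_s: 38.98
tcp_pos: [0.4451, -0.2764, 0.0102]
eef_rot: [180.0, -0.0, 0.3]
contact_force: [-0.3, 0.1, 1.2]
gripper_width: 0.0563
gripper_force: 20.0
```

Request:
carry_out(
  targets=[
    [0,0,-0.02,0,0,0],
    [0,0,-0.08,0,0,0],
    [0,0,-0.1,0,0,0],
    [0,0,-0.04,0,0,0],
    [0,0,0,0,0,0],
  ],
)

```text
time_s: 39.6
tcp_pos: [0.4462, -0.2767, 0.1325]
eef_rot: [179.9, -0.2, 0.3]
contact_force: [-0.4, -0.0, -1.8]
gripper_width: 0.0564
gripper_force: 20.0
```

Request:
carry_out(
  targets=[
    [0.034,-0.113,0,0,0,0],
    [0.034,-0.113,0,0,0,0],
    [0.034,-0.113,0,0,0,0],
    [0.034,-0.113,0,0,0,0],
    [0.034,-0.113,0,0,0,0],
  ],
)

```text
time_s: 40.22
tcp_pos: [0.5281, 0.0083, 0.1292]
eef_rot: [180.0, 0.1, 0.3]
contact_force: [1.3, 0.2, -1.1]
gripper_width: 0.0564
gripper_force: 20.0
```

Request:
carry_out(
  targets=[
    [0,0,0,0,0,0],
    [0,0,0,0,0,0],
    [0,0,0,0,0,0],
    [0,0,0,0,0,0],
  ],
)

```text
time_s: 40.72
tcp_pos: [0.5282, 0.0055, 0.13]
eef_rot: [180.0, 0.0, 0.2]
contact_force: [-0.8, 0.2, -0.9]
gripper_width: 0.056
gripper_force: 20.0
```

```bash
python3 held.py w15
```

```text
40.725 [0.5282 0.0055 0.13  ] [1.7999e+02 2.0000e-02 2.3000e-01] 0.05597794076915794
spindle [0.536 0.027] 72.2
flange [0.5305 0.004 ] 91.8
held [0.5272 0.0045] 85.7
```

Request:
carry_out(
  targets=[
    [0.006,0,0,0,0,0],
    [0,0,0.04,0,0,0],
    [0,0,0.04,0,0,0],
    [0,0,0.03,0,0,0],
    [0,0,0,0,0,0],
  ],
)

```text
time_s: 41.4
tcp_pos: [0.5309, 0.0062, 0.0741]
eef_rot: [180.0, 0.1, 0.3]
contact_force: [0.0, -0.2, -0.3]
gripper_width: 0.056
gripper_force: 20.0
```

Request:
carry_out(
  targets=[
    [0,0,0.012,0,0,0],
    [0,0,0.008,0,0,0],
    [0,0,0,0,0,0],
    [0,0,0,0,0,0],
    [0,0,0,0,0,0],
  ],
)

```text
time_s: 42.02
tcp_pos: [0.5317, 0.0066, 0.0654]
eef_rot: [-180.0, -0.0, 0.3]
contact_force: [0.5, -0.1, -2.0]
gripper_width: 0.0562
gripper_force: 20.0
```

Request:
carry_out(
  targets=[
    [0,0,0,0,0,0],
    [0,0,0,0,0,0],
    [0,0,0,0,0,0],
    [0,0,0,0,0,0],
  ],
  hand=0.85,
)

```text
time_s: 42.52
tcp_pos: [0.5316, 0.0066, 0.0652]
eef_rot: [-180.0, -0.0, 0.3]
contact_force: [-0.6, 0.1, 0.6]
gripper_width: 0.0746
gripper_force: 0.0
```

Request:
carry_out(
  targets=[
    [0,0,-0.04,0,0,0],
    [0,0,-0.1,0,0,0],
    [0,0,-0.1,0,0,0],
    [0,0,0,0,0,0],
    [0,0,0,0,0,0],
  ],
  hand=1,
)

```text
time_s: 43.15
tcp_pos: [0.5311, 0.0066, 0.1849]
eef_rot: [-180.0, 0.0, 0.3]
contact_force: [0.3, -0.3, -0.8]
gripper_width: 0.0871
gripper_force: 0.0
```

```bash
python3 stack.py w16 .061; python3 - <<'E'
import cv2
im=cv2.imread('pics/w16_full.png'); cv2.imwrite('pics/w16.png',cv2.resize(im[60:260],None,fx=1.5,fy=1.5,interpolation=cv2.INTER_CUBIC))
E
```

```text
43.15 [0.5311 0.0066 0.1849]
stack z-0.008 [0.5285 0.005 ] 111.2
stack z+0.000 [0.531  0.0055] 113.5
stack z+0.008 [0.5335 0.005 ] 105.4
stack z+0.020 [0.5375 0.005 ] 93.1
```

View pics/w16.png

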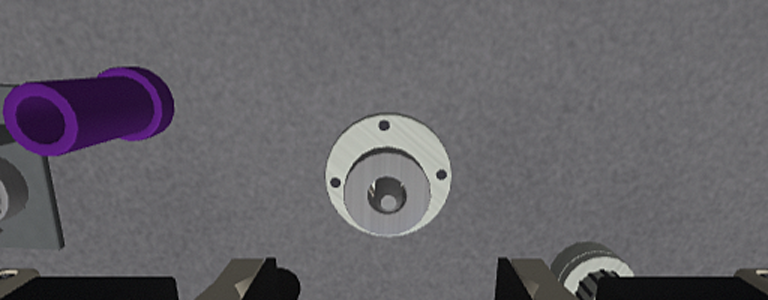

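All four frits seated around the spindle. Now to the barrel at roughly (0.518,0.307), turned to yaw -90 so the jaws close along the pull direction.

Request:
carry_out(
  targets=[
    [0,0,-0.1,0,0,0],
    [-0.005,-0.12,0,0,0,0],
    [-0.005,-0.12,0,0,0,0],
    [-0.005,-0.12,0,0,0,0],
    [-0.005,-0.12,0,0,0,0],
  ],
)

```text
time_s: 43.82
tcp_pos: [0.5193, 0.248, 0.2336]
eef_rot: [179.9, 0.1, 0.3]
contact_force: [0.6, 0.6, -0.2]
gripper_width: 0.0877
gripper_force: 0.0
```

Request:
carry_out(
  targets=[
    [-0.005,-0.12,0,0,0,0],
    [0,0,0,0,0,0.165],
    [0,0,0,0,0,0.165],
    [0,0,0,0,0,0.165],
    [0,0,0,0,0,0.165],
  ],
)

```text
time_s: 44.45
tcp_pos: [0.5168, 0.3061, 0.2331]
eef_rot: [179.8, 0.0, -39.6]
contact_force: [-0.2, -0.5, -0.6]
gripper_width: 0.0877
gripper_force: 0.0
```

Request:
carry_out(
  targets=[
    [0,0,0,0,0,0.165],
    [0,0,0,0,0,0.165],
    [0,0,0,0,0,0.165],
    [0,0,0,0,0,0.165],
    [0,0,0,0,0,0.165],
  ],
)

```text
time_s: 45.08
tcp_pos: [0.5168, 0.306, 0.2331]
eef_rot: [179.9, -0.1, -89.1]
contact_force: [0.6, 0.9, -0.9]
gripper_width: 0.0876
gripper_force: 0.0
```

Request:
carry_out(
  targets=[
    [0,0,0,0,0,0],
    [0,0,0,0,0,0],
  ],
)

```text
time_s: 45.32
tcp_pos: [0.5172, 0.3063, 0.2342]
eef_rot: [179.9, -0.1, -88.6]
contact_force: [-0.9, -0.1, -0.1]
gripper_width: 0.0875
gripper_force: 0.0
```

```bash
python3 - <<'E'
from h import *
s=r.get_state();print(s['time_s'],s['tcp_pos'],s['eef_rot'],s['joints'].round(0))
print(r.camera_info('wrist'))
find('wrist',[('barrel',(.52,.307),[(.04,.108),(.025,.108)])],'w17')
cv2.imwrite('pics/w17.png',cv2.resize(cv2.imread('pics/w17_full.png'),None,fx=1.5,fy=1.5,interpolation=cv2.INTER_CUBIC))
E
```

```text
45.325 [0.51715066 0.30628751 0.2342143 ] [ 1.79936555e+02 -6.46674002e-02 -8.85627393e+01] [ 49.  14.  -9.  -0. -67. -48.]
{'K': array([[292.96665404,   0.        , 257.54409139],
       [  0.        , 292.96665404, 193.83501507],
       [  0.        ,   0.        ,   1.        ]]), 'eye': array([0.52060162, 0.22052922, 0.38426074]), 'attitude': array([ 1.61974922e+02, -5.79704434e-02, -1.78550643e+02])}
barrel [0.521  0.3085] 102.3
```

View pics/w17.png

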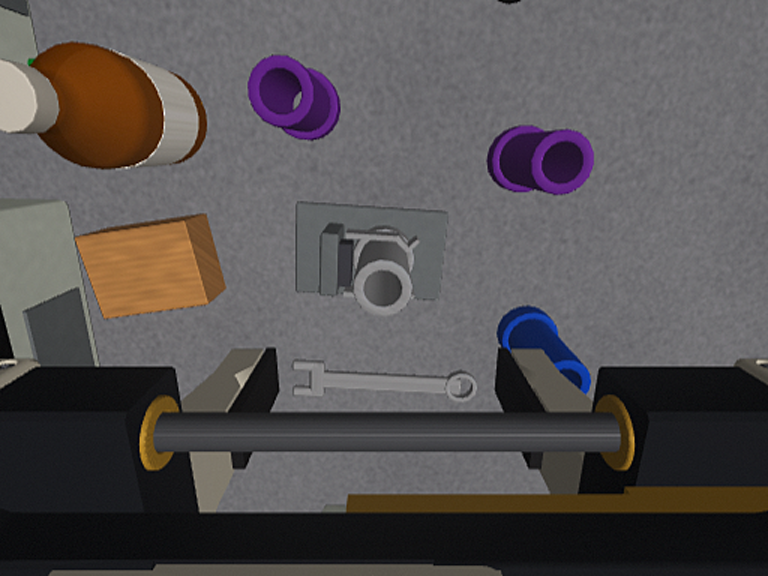

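Barrel in the clip, top at (383,286); the mouth opens to the image right (-x), stand yaw about -1.6°. Aligning and descending over the barrel's upper part.

Request:
carry_out(
  targets=[
    [-0.002,-0.011,0,0,0,0.05],
    [0,0,0,0,0,0],
    [0,0,0.1,0,0,0],
    [0,0,0.06,0,0,0],
    [0,0,0,0,0,0],
  ],
)

```text
time_s: 46.0
tcp_pos: [0.5215, 0.3064, 0.1529]
eef_rot: [179.8, -0.2, -91.7]
contact_force: [0.2, -0.3, 0.9]
gripper_width: 0.0875
gripper_force: 0.0
```

```bash
python3 - <<'E'
from h import *
s=r.get_state();print(s['time_s'],s['tcp_pos'],s['eef_rot'])
find('wrist',[('barrel',(.521,.3085),[(.04,.108),(.025,.108)])],'w18')
E
```

```text
46.0 [0.5215     0.30641131 0.15287473] [179.79923455  -0.20572717 -91.68538332]
barrel [0.521  0.3085] 97.4
```

Request:
carry_out(
  targets=[
    [-0.002,-0.003,0.06,0,0,0],
    [0,0,0.06,0,0,0],
    [0,0,0.036,0,0,0],
    [0,0,0,0,0,0],
    [0,0,0,0,0,0],
  ],
)

```text
time_s: 46.68
tcp_pos: [0.5253, 0.3095, 0.0791]
eef_rot: [-179.9, 0.1, -91.7]
contact_force: [0.0, 1.1, 0.2]
gripper_width: 0.0875
gripper_force: 0.0
```

Request:
carry_out(
  targets=[
    [0,0,0,0,0,0],
    [0,0,0,0,0,0],
    [0,0,0,0,0,0],
    [0,0,0,0,0,0],
    [0,0,0,0,0,0],
  ],
  hand=0,
  squeeze=45,
)

```text
time_s: 47.3
tcp_pos: [0.5241, 0.3084, 0.0771]
eef_rot: [180.0, -0.0, -91.8]
contact_force: [-2.6, -0.3, 1.6]
gripper_width: 0.043
gripper_force: 1.1
```

Request:
carry_out(
  targets=[
    [0,0,0,0,0,0],
    [0,0,0,0,0,0],
    [0,0,0,0,0,0],
  ],
)

```text
time_s: 47.68
tcp_pos: [0.5242, 0.3084, 0.077]
eef_rot: [180.0, -0.0, -91.8]
contact_force: [-1.5, -0.6, 1.0]
gripper_width: 0.0389
gripper_force: 44.9
```

Request:
carry_out(
  targets=[
    [0,0,-0.004,0,0,0],
    [0,0.015,0,0,0,0],
    [0,0.02,0,0,0,0],
    [0,0.02,0,0,0,0],
    [0,0,0,0,0,0],
  ],
)

```text
time_s: 48.3
tcp_pos: [0.4959, 0.3093, 0.0794]
eef_rot: [180.0, -0.0, -91.8]
contact_force: [-2.9, 0.3, 0.1]
gripper_width: 0.0394
gripper_force: 44.9
```

Request:
carry_out(
  targets=[
    [0,0.02,0,0,0,0],
    [0,0.02,0,0,0,0],
    [0,0.02,0,0,0,0],
    [0,0.02,0,0,0,0],
    [0,0,0,0,0,0],
  ],
)

```text
time_s: 48.92
tcp_pos: [0.4561, 0.3106, 0.0793]
eef_rot: [180.0, -0.0, -91.7]
contact_force: [-0.8, -0.1, -2.4]
gripper_width: 0.0394
gripper_force: 44.9
```

Request:
carry_out(
  targets=[
    [0,0.016,0,0,0,0],
    [0,0,-0.03,0,0,0],
    [0,0,-0.1,0,0,0],
    [0,0,-0.1,0,0,0],
    [0,0,0,0,0,0],
  ],
)

```text
time_s: 49.55
tcp_pos: [0.451, 0.3129, 0.1998]
eef_rot: [-179.6, 0.4, -91.7]
contact_force: [-0.4, 1.0, -2.8]
gripper_width: 0.0394
gripper_force: 44.9
```

Request:
carry_out(
  targets=[
    [0,0,0,0,0,-0.17],
    [0,0,0,0,0,-0.17],
    [0,0,0,0,0,-0.17],
    [0,0,0,0,0,-0.17],
    [0,0,0,0,0,-0.17],
  ],
)

```text
time_s: 50.18
tcp_pos: [0.4487, 0.3105, 0.1938]
eef_rot: [179.9, 0.0, -40.5]
contact_force: [-0.4, -1.1, -2.9]
gripper_width: 0.0392
gripper_force: 44.9
```

Request:
carry_out(
  targets=[
    [0,0,0,0,0,-0.17],
    [0,0,0,0,0,-0.17],
    [0,0,0,0,0,-0.17],
    [0,0,0,0,0,-0.17],
    [0,0,0,0,0,0],
  ],
)

```text
time_s: 50.8
tcp_pos: [0.4487, 0.3106, 0.1939]
eef_rot: [180.0, 0.0, -0.1]
contact_force: [0.4, 0.1, -2.9]
gripper_width: 0.0394
gripper_force: 44.9
```

Request:
carry_out(
  targets=[
    [0,0,0,0,0,0],
    [0,0,0,0,0,0],
  ],
)

```text
time_s: 51.05
tcp_pos: [0.4488, 0.3108, 0.1941]
eef_rot: [180.0, 0.0, -0.1]
contact_force: [-0.8, 0.3, -2.2]
gripper_width: 0.0392
gripper_force: 44.9
```

Request:
carry_out(
  targets=[
    [0.033,0.121,0,0,0,0],
    [0.033,0.121,0,0,0,0],
    [0.033,0.121,0,0,0,0],
    [0.033,0.121,0,0,0,0],
    [0.033,0.121,0,0,0,0],
  ],
)

```text
time_s: 51.68
tcp_pos: [0.5316, 0.0076, 0.1945]
eef_rot: [-180.0, -0.0, -0.0]
contact_force: [1.3, 0.5, -2.1]
gripper_width: 0.039
gripper_force: 44.9
```

Request:
carry_out(
  targets=[
    [0,0,0,0,0,0],
    [0,0,0,0,0,0],
    [0,0,0,0,0,0],
    [0,0,0,0,0,0],
  ],
)

```text
time_s: 52.18
tcp_pos: [0.5311, 0.0106, 0.1943]
eef_rot: [-180.0, -0.0, 0.1]
contact_force: [0.2, -0.1, -2.2]
gripper_width: 0.0394
gripper_force: 44.9
```

```bash
cat > heldb.py <<'E'
from h import *
import sys
s=r.get_state();print(s['time_s'],s['tcp_pos'].round(4),s['eef_rot'].round(2),s['contact_force'].round(1))
z=s['tcp_pos'][2]+.031
find('wrist',[('flange',(.53,.004),[(.096,.015)]),('frits',(.53,.005),[(.058,.061)]),('held',s['tcp_pos'][:2],[(.04,z),(.025,z)])],sys.argv[1])
cv2.imwrite('pics/%s.png'%sys.argv[1],cv2.resize(cv2.imread('pics/%s_full.png'%sys.argv[1])[90:350,130:390],None,fx=2,fy=2,interpolation=cv2.INTER_CUBIC))
E
python3 heldb.py w19
```

```text
52.175 [0.5311 0.0106 0.1943] [-1.7999e+02 -1.0000e-02  1.2000e-01] [ 0.2 -0.1 -2.2]
flange [0.53  0.004] 92.9
frits [0.534 0.006] 89.0
held [0.5306 0.0101] 73.1
```

View pics/w19.png

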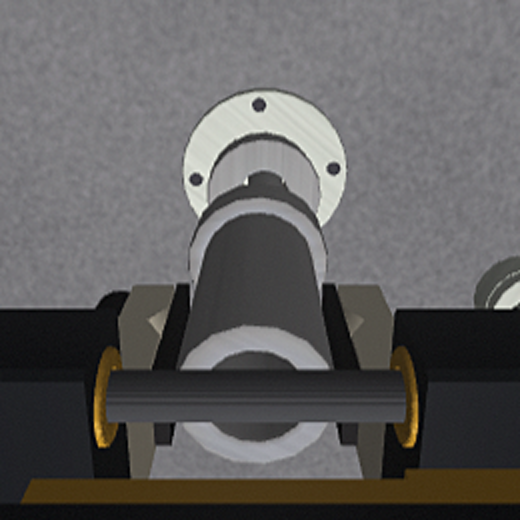

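```bash
python3 - <<'E'
from h import *
i=r.camera_info('wrist'); im=cv2.imread('pics/w19_full.png'); z=.1943
for n,c in [('collar',[(.052,z-.049),(.04,z-.049)]),('collar2',[(.052,z-.049),(.052,z-.069)]),('top',[(.04,z+.031)]),('all',[(.04,z+.031),(.052,z-.049),(.052,z-.069)])]: print(n,*fit(im,i,(.531,.009),c,rng=.012))
print(px2w(i,130+256/2,90+393/2,z+.031))
E
```

```text
collar [0.53  0.009] 74.7
collar2 [0.53  0.009] 73.9
top [0.5305 0.01  ] 63.9
all [0.53  0.009] 68.4
[0.53173388 0.00895286 0.2253    ]
```

Barrel hangs upright, collar down, about 4.7 mm too far in +y.

Request:
carry_out(
  targets=[
    [0,0.0094,0,0,0,0],
    [0,0,0.04,0,0,0],
    [0,0,0.04,0,0,0],
    [0,0,0,0,0,0],
    [0,0,0,0,0,0],
  ],
)

```text
time_s: 52.85
tcp_pos: [0.5317, 0.0048, 0.1549]
eef_rot: [180.0, -0.0, 0.0]
contact_force: [0.2, 0.3, -1.9]
gripper_width: 0.0394
gripper_force: 44.9
```

```bash
python3 - <<'E'
from h import *
s=r.get_state();z=s['tcp_pos'][2];print(s['tcp_pos'])
find('wrist',[('flange',(.53,.004),[(.096,.015)]),('collar',(.53,.005),[(.052,z-.049),(.04,z-.049)])],'w20')
E
```

```text
[0.53173175 0.00484053 0.1549272 ]
flange [0.53   0.0045] 90.1
collar [0.5305 0.003 ] 74.7
```

Request:
carry_out(
  targets=[
    [-0.001,-0.0026,0.01,0,0,0],
    [0,0,0.012,0,0,0],
    [0,0,0.012,0,0,0],
    [0,0,0,0,0,0],
    [0,0,0,0,0,0],
  ],
)

```text
time_s: 53.52
tcp_pos: [0.5308, 0.006, 0.1372]
eef_rot: [180.0, 0.0, 0.0]
contact_force: [-0.4, 0.6, -3.1]
gripper_width: 0.0395
gripper_force: 44.9
```

Request:
carry_out(
  targets=[
    [0,0,0.006,0,0,0],
    [0,0,0.005,0,0,0],
    [0,0,0,0,0,0],
    [0,0,0,0,0,0],
  ],
)

```text
time_s: 54.02
tcp_pos: [0.5307, 0.006, 0.1317]
eef_rot: [180.0, -0.0, 0.0]
contact_force: [1.0, 0.4, -2.2]
gripper_width: 0.0392
gripper_force: 44.9
```

Request:
carry_out(
  targets=[
    [0,0,0.002,0,0,0],
    [0,0,0.002,0,0,0],
    [0,0,0,0,0,0],
    [0,0,0,0,0,0],
  ],
)

```text
time_s: 54.52
tcp_pos: [0.5309, 0.0061, 0.1299]
eef_rot: [-180.0, -0.0, 0.0]
contact_force: [-1.2, -0.4, -0.2]
gripper_width: 0.0393
gripper_force: 44.9
```

Weight is off the gripper at the expected height (underside 0.061), so the barrel is seated. Releasing.

Request:
carry_out(
  targets=[
    [0,0,0,0,0,0],
    [0,0,0,0,0,0],
    [0,0,0,0,0,0],
    [0,0,0,0,0,0],
    [0,0,0,0,0,0],
  ],
  hand=1,
)

```text
time_s: 55.15
tcp_pos: [0.5307, 0.006, 0.1297]
eef_rot: [-180.0, -0.0, 0.0]
contact_force: [0.7, -1.0, -0.1]
gripper_width: 0.0832
gripper_force: 0.0
```

Request:
carry_out(
  targets=[
    [0,0,-0.03,0,0,0],
    [0,0,-0.1,0,0,0],
    [0,0,-0.1,0,0,0],
    [0,0,-0.06,0,0,0],
    [0,0,0,0,0,0],
  ],
)

```text
time_s: 55.78
tcp_pos: [0.5321, 0.0062, 0.2787]
eef_rot: [-179.9, -0.4, 0.0]
contact_force: [-0.1, 0.5, -0.5]
gripper_width: 0.0878
gripper_force: 0.0
```

Request:
carry_out(
  targets=[
    [0,0,0,0,0,0],
    [0,0,0,0,0,0],
  ],
)

```text
time_s: 56.02
tcp_pos: [0.5302, 0.0059, 0.2739]
eef_rot: [180.0, 0.1, 0.0]
contact_force: [0.1, -1.0, -0.6]
gripper_width: 0.0876
gripper_force: 0.0
```

```bash
python3 - <<'E'
from h import *
s=r.get_state();print(s['time_s'],s['tcp_pos'])
find('wrist',[('flange',(.53,.004),[(.096,.015)]),('top',(.53,.005),[(.04,.161),(.025,.161)]),('collar',(.53,.005),[(.052,.081)]),('cap',(.445,-.16),CAP)],'w21')
find('top',[('captop',(.445,-.16),CAP)],'t21')
E
```

```text
56.025 [0.53019905 0.00590339 0.27387055]
flange [0.53   0.0045] 101.5
top [0.5305 0.004 ] 105.1
collar [0.54   0.0065] 94.9
cap [ 0.4455 -0.1605] 106.3
captop [ 0.4445 -0.162 ] 98.2
```

Request:
carry_out(
  targets=[
    [-0.0565,0.11,0,0,0,0],
    [-0.0565,0.11,0,0,0,0],
    [-0.0565,0.11,0,0,0,0],
    [0,0,0.1,0,0,0],
    [0,0,0.1,0,0,0],
  ],
)

```text
time_s: 56.75
tcp_pos: [0.4457, -0.1599, 0.1738]
eef_rot: [-180.0, -0.1, -0.1]
contact_force: [1.1, 0.9, -0.5]
gripper_width: 0.0879
gripper_force: 0.0
```

Request:
carry_out(
  targets=[
    [0,0,0,0,0,0],
    [0,0,0,0,0,0],
  ],
)

```text
time_s: 57.0
tcp_pos: [0.4471, -0.1591, 0.1762]
eef_rot: [180.0, -0.1, 0.1]
contact_force: [0.1, 0.5, 0.1]
gripper_width: 0.0874
gripper_force: 0.0
```

```bash
python3 rest.py w22 cap
```

```text
57.0 [ 0.4471 -0.1591  0.1762] [ 1.7995e+02 -5.0000e-02  7.0000e-02] [  4.   4. -29.   0. -57.  86.]
cap [ 0.4455 -0.1605] 110.9
```

Request:
carry_out(
  targets=[
    [-0.002,0,0.08,0,0,0],
    [0,0,0.08,0,0,0],
    [0,0,0.08,0,0,0],
    [0,0,0.02,0,0,0],
    [0,0,0,0,0,0],
  ],
)

```text
time_s: 57.68
tcp_pos: [0.4462, -0.1589, 0.0457]
eef_rot: [180.0, -0.1, 0.1]
contact_force: [-0.4, -0.1, 0.1]
gripper_width: 0.0878
gripper_force: 0.0
```

Request:
carry_out(
  targets=[
    [0,0,0,0,0,0],
    [0,0,0,0,0,0],
    [0,0,0,0,0,0],
    [0,0,0,0,0,0],
    [0,0,0,0,0,0],
  ],
  hand=0,
  squeeze=25,
)

```text
time_s: 58.3
tcp_pos: [0.4451, -0.159, 0.0447]
eef_rot: [180.0, -0.0, 0.0]
contact_force: [-0.1, 0.5, 0.3]
gripper_width: 0.0434
gripper_force: 0.0
```

Request:
carry_out(
  targets=[
    [0,0,0,0,0,0],
    [0,0,0,0,0,0],
    [0,0,0,0,0,0],
  ],
)

```text
time_s: 58.68
tcp_pos: [0.445, -0.159, 0.0447]
eef_rot: [180.0, 0.0, 0.0]
contact_force: [-0.5, -0.5, 0.9]
gripper_width: 0.0352
gripper_force: 25.0
```

Request:
carry_out(
  targets=[
    [0,0,-0.04,0,0,0],
    [0,0,-0.1,0,0,0],
    [0,0,-0.1,0,0,0],
    [0,0,-0.1,0,0,0],
    [0,0,-0.06,0,0,0],
  ],
)

```text
time_s: 59.3
tcp_pos: [0.4454, -0.159, 0.2472]
eef_rot: [-180.0, -0.2, 0.0]
contact_force: [0.6, 1.0, -2.0]
gripper_width: 0.035
gripper_force: 25.0
```

Request:
carry_out(
  targets=[
    [0,0,0,0,0,0],
    [0.057,-0.109,0,0,0,0],
    [0.057,-0.109,0,0,0,0],
    [0.057,-0.109,0,0,0,0],
    [0,0,0,0,0,0],
  ],
)

```text
time_s: 59.92
tcp_pos: [0.5313, 0.0077, 0.2425]
eef_rot: [180.0, 0.2, 0.2]
contact_force: [-0.7, -0.2, -1.8]
gripper_width: 0.0354
gripper_force: 25.0
```

Request:
carry_out(
  targets=[
    [0,0,0,0,0,0],
    [0,0,0,0,0,0],
    [0,0,0,0,0,0],
  ],
)

```text
time_s: 60.3
tcp_pos: [0.5301, 0.0036, 0.2447]
eef_rot: [-180.0, -0.0, -0.1]
contact_force: [0.7, 0.3, -0.8]
gripper_width: 0.0354
gripper_force: 25.0
```

```bash
python3 - <<'E'
from h import *
s=r.get_state();print(s['time_s'],s['tcp_pos'],s['eef_rot'].round(2))
z=s['tcp_pos'][2]-.0447
find('wrist',[('flange',(.53,.004),[(.096,.015)]),('barrel',(.5305,.004),[(.04,.161),(.052,.081)]),('cap',s['tcp_pos'][:2],[(.058,z+.03),(.058,z)]),('knob',s['tcp_pos'][:2],[(.036,z+.055),(.058,z+.03)])],'w23')
cv2.imwrite('pics/w23.png',cv2.resize(cv2.imread('pics/w23_full.png')[90:350,130:390],None,fx=2,fy=2,interpolation=cv2.INTER_CUBIC))
E
```

```text
60.3 [0.53006889 0.0036333  0.24470385] [-1.8e+02 -0.0e+00 -5.0e-02]
flange [0.53   0.0045] 110.1
barrel [0.53   0.0045] 80.2
cap [0.5296 0.0021] 72.6
knob [0.5296 0.0021] 77.0
```

View pics/w23.png

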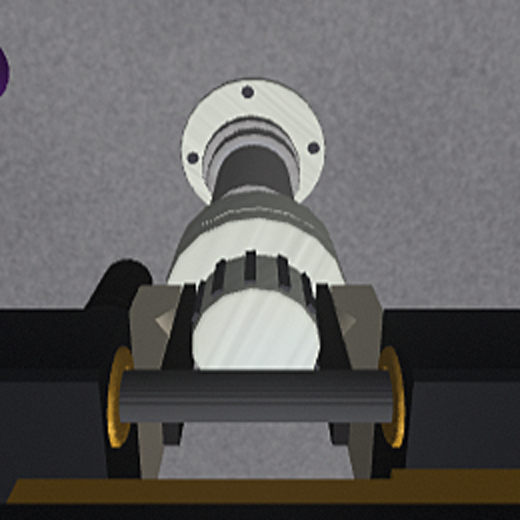

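Cap held level over the standing barrel; shift +2 mm in y and lower.

Request:
carry_out(
  targets=[
    [0.001,-0.0044,0,0,0,0],
    [0,0,0.03,0,0,0],
    [0,0,0.03,0,0,0],
    [0,0,0,0,0,0],
    [0,0,0,0,0,0],
  ],
)

```text
time_s: 60.98
tcp_pos: [0.5311, 0.0067, 0.2145]
eef_rot: [180.0, 0.0, 0.0]
contact_force: [-0.4, -1.6, -1.3]
gripper_width: 0.0351
gripper_force: 25.0
```

Request:
carry_out(
  targets=[
    [0,0,0.012,0,0,0],
    [0,0,0.01,0,0,0],
    [0,0,0.01,0,0,0],
    [0,0,0,0,0,0],
    [0,0,0,0,0,0],
  ],
)

```text
time_s: 61.6
tcp_pos: [0.5311, 0.0067, 0.1988]
eef_rot: [180.0, -0.0, 0.0]
contact_force: [0.3, 0.0, -1.6]
gripper_width: 0.0356
gripper_force: 25.0
```

Request:
carry_out(
  targets=[
    [0,0,0.01,0,0,0],
    [0,0,0.01,0,0,0],
    [0,0,0.004,0,0,0],
    [0,0,0,0,0,0],
    [0,0,0,0,0,0],
  ],
)

```text
time_s: 62.22
tcp_pos: [0.5311, 0.0067, 0.1868]
eef_rot: [180.0, -0.0, 0.0]
contact_force: [-1.8, -0.0, -1.6]
gripper_width: 0.0351
gripper_force: 25.0
```

Request:
carry_out(
  targets=[
    [0,0,0.002,0,0,0],
    [0,0,0.001,0,0,0],
    [0,0,0,0,0,0],
    [0,0,0,0,0,0],
  ],
)

```text
time_s: 62.72
tcp_pos: [0.5313, 0.0067, 0.1856]
eef_rot: [-180.0, -0.0, 0.0]
contact_force: [-1.4, -0.5, 4.6]
gripper_width: 0.0351
gripper_force: 25.0
```

Contact at exactly the seated height (0.1857). Release, withdraw and check.

Request:
carry_out(
  targets=[
    [0,0,0,0,0,0],
    [0,0,0,0,0,0],
    [0,0,0,0,0,0],
    [0,0,0,0,0,0],
    [0,0,0,0,0,0],
  ],
  hand=1,
)

```text
time_s: 63.35
tcp_pos: [0.5309, 0.0067, 0.1851]
eef_rot: [180.0, 0.0, 0.0]
contact_force: [-0.1, 0.3, 0.4]
gripper_width: 0.0799
gripper_force: 0.0
```

Request:
carry_out(
  targets=[
    [0,0,-0.03,0,0,0],
    [0,0,-0.1,0,0,0],
    [0,0,-0.1,0,0,0],
    [-0.1,0,0,0,0,0],
    [-0.06,0,0,0,0,0],
  ],
)

```text
time_s: 63.98
tcp_pos: [0.4498, 0.0066, 0.3018]
eef_rot: [-179.9, -0.1, 0.0]
contact_force: [0.7, -0.2, 1.0]
gripper_width: 0.0877
gripper_force: 0.0
```

Request:
carry_out(
  targets=[
    [0,0,0,0,0,0],
    [0,0,0,0,0,0],
    [0,0,0,0,0,0],
  ],
)

```text
time_s: 64.35
tcp_pos: [0.4516, 0.0068, 0.3002]
eef_rot: [180.0, 0.0, 0.0]
contact_force: [-0.5, 0.3, -0.0]
gripper_width: 0.0874
gripper_force: 0.0
```

```bash
python3 - <<'E'
from h import *
s=r.get_state();print(s['time_s'],s['tcp_pos'])
find('scene',[('cap',(.53,.004),[(.036,.196),(.058,.171)]),('cap+10mm',(.53,.004),[(.036,.206),(.058,.181)])],'s24')
find('top',[('cap',(.53,.004),[(.036,.196),(.058,.171)])],'t24')
im=cv2.imread('pics/s24_full.png'); a=cv2.resize(im,None,fx=1.5,fy=1.5,interpolation=cv2.INTER_CUBIC)
b=cv2.resize(im[130:240,195:295],(300,330),interpolation=cv2.INTER_CUBIC); a[:330,:300]=b; cv2.imwrite('pics/s24.png',a)
E
```

```text
64.35 [0.45161405 0.00675526 0.30023626]
cap [0.5305 0.007 ] 115.4
cap+10mm [0.5375 0.0015] 115.7
cap [0.5205 0.0265] 35.5
```

View pics/s24.png

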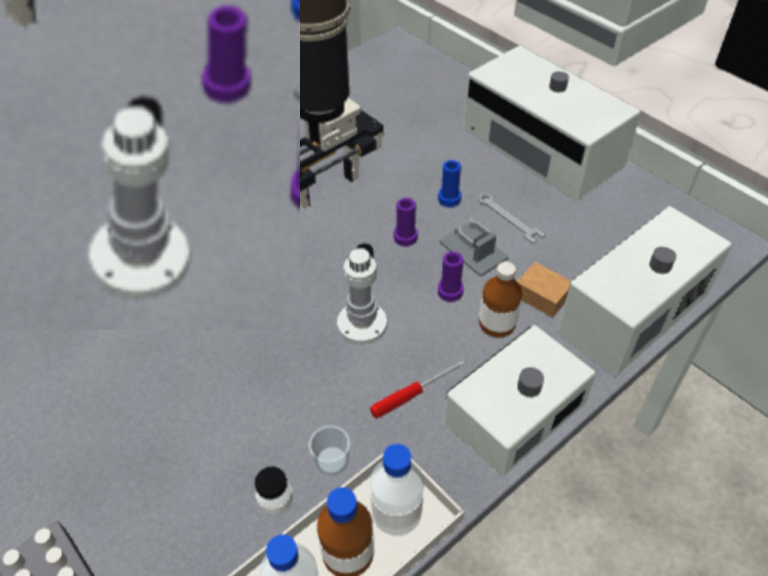

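The assembly stands upright with the cap home. The dust cap (365,250) stands behind it, the bench is clear of frits, and the bystanders haven't moved.

```bash
python3 -c "
from plant import r
print(r.close_job())"
```

```text
the job is handed in; nothing more can be done
None
```

The cartridge is made up on the spindle in the order asked: spacer, all four frit rings, barrel collar down, then the aluminium cap fully home. The dust cap stands upright on the bench, nothing else was moved, and the job was handed in at about 64 s; no verdict came back.

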